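Pin the rocker and grease its leaning nipple

ROBOT

A 6-joint arm with a two-finger parallel gripper is mounted at the origin on a cart in front of the work surface, level with it; the furniture and walls round the work are solid. World frame = base frame: x ahead of the robot, y to its left, z up, the work surface at z = 0. Lengths are in m, angles in rad, forces in N, time in s.
With the tool pointing down it reaches from about 0.3 to 0.775 m from the base axis. Payload 14.6 kg.
Tool frame: the origin (TCP) lies at the very end of the fingers, on their centre line; the grasp point (between the pads) lies 19 mm behind it; y points along the fingers, x is the direction in which the jaws open and shut, and the axes are right-handed (so a half turn about y gives the same grasp; the last joint's range is limited). The gripper opens to 94 mm and grips with 3 to 60 N. Pads are 16 mm wide; open, the fingers measure 119 mm over their backs; the gripper's body (75 mm by 177 mm) begins 78 mm behind the grasp point.
Start: joints at [-1.394, 0.3, 1.521, -0, 1.321, -0.067], TCP at [0.133, -0.534, 0.205] pointing down, gripper open.
Joint ranges: [-3.03, 3.03], [-0.79, 2.21], [0.23, 2.52], [-1.04, 4.18], [0, 3.07], [-2.55, 2.55]. Speed limits (rad/s): [2.22, 2.22, 2.57, 3.14, 3.14, 3.14].

INTERFACE

Orientations are given as [roll, pitch, yaw] about the fixed x, y, z axes, in that order (R = Rz(yaw) Ry(pitch) Rx(roll)).
In Python, from station import get_obs, cams, hand_in gives the robot as it stands. The module is installed in compiled form; this text tells all that it offers.
- The arm moves only by the tool step_arm, never from a script. Its argument "plan" is a list of rows, each an object with "grip": the closure, from -1 (fully open) to 1 (shut), so that 0 is half open; "slide": the shift along the tool's x, y, z in m, a list of three; "spin": the turn about the tool's y in degrees. A call has 1 to 20 rows; each row shifts and turns the commanded pose from where the row before left it, along the tool's axes as they then stand; what a row does not reach is not made up. A row lasts 1/12 s, in which the tool goes at most 41.7 mm and 7.16 degrees, less where a joint would pass 70% of its speed; a pose out of reach is approached as far as the arm can. A call is refused whole if a number of a shift passes 0.0417 or a number of a turn 7.16, either way. A call with a gripper value outside its range is refused whole. The fingers move at their own pace and stop on an object; "force" is the grip in N (left out, the last holds). Time passes only in rows, so rows that do not move let the fingers close. It gives the time, the measured TCP pose, the force and the opening at its end, in the units of the state.
- get_obs(): the state, without advancing time (a new reading comes with each control period).
- cams.camera(name): name is "scene" or "top" or "wrist"; returns the picture (480x640x3 uint8, blue, green, red); there is no depth.
- cams.calibration(name): a dict with "K" (3x3 intrinsics, pixels), "T" (4x4, takes a point from camera to world coordinates). Camera axes: x right, y up, looking along -z (the intrinsics and any distortion apply to the point x, -y, -z); pixel columns grow to the right and rows downward; lengths in m; the calibration is good to about 2 mm. A picture is of the moment at which its call begins: read the wrist's pose just before it. calibration takes no time and is no camera call; for the wrist camera it gives the pose at the moment of the call.
- hand_in(): hands the job in, once; it reports no verdict.
The state is a dict: "time_s": time; "qpos": joint angles; "joint_vel": joint speeds; "tau": joint torques, N m; "ee_pos": TCP position; "eef_rot": TCP orientation; "force": force on the tool from outside, world axes, zero at the start; "moment": the same for the moment, N m; "grip_width": finger opening in m.
Only numpy, scipy, OpenCV 4.12 (cv2) and the standard library are available. Lean on these libraries where they do the work, as an engineer would, in place of code of your own. Each camera call takes 0.05 s, during which the arm holds its last target.

TASK

The rocker of the lap drive needs greasing. Take the red-knobbed lock pin from the pine rack and push it fully home through the lock hole of the rocker, so that the rocker cannot turn away. Then take the push-type grease gun from the rack by its grip, press its coupler squarely onto the leaning brass nipple until it snaps over the head, push on until the gun's spring is compressed by more than half its stroke, and hold it there for a few seconds; leave the pin in, do not disturb the things around, and finish while still holding the gun pressed on the nipple.

Things in the scene. Friction and masses are not known exactly. Their poses are not given: they have to be found in the camera images.
- stand: fixed pine rack, 75 mm high on a 72 x 176 mm foot, whose 60 x 160 x 16 mm top board has two vertical through bores: a 38 mm bore at y = -42 mm holds the grease gun, an 11 mm bore at y = +46 mm holds the lock pin. Origin: centre of its underside on the bench; x across, y along its length, z up
- pin_grip (a point): lock pin: plain steel shank 8 mm in diameter and 42 mm long with a 3 mm tapered foot, below a round red knob 18 mm in diameter and 38 mm tall. Point on its axis 24 mm above the knob's underside (14 mm below the knob's top), where to grasp it; z along the pin, from shank to knob. At the start it stands upright in the rack, the knob's underside resting on the rack's top
- pin_shoulder (a point): centre of the flat underside of the lock pin's knob, where the 42 mm shank begins; it lies flat on the rocker when the pin is home; z along the pin, towards the knob
- lock_hole (a point): centre of the mouth of the lock hole in the rocker's top face, 58 mm above the bench. The hole, 9.5 mm in diameter, goes through the 12 mm thick steel rocker and, after a 2 mm gap, on into a 32 mm deep 9.5 mm bore in the fixed foot beneath. z up. It lies 58 mm from the pivot axis, on the side away from the nipple (at y = -58 mm from the pivot, in the frame of the drive)
- rocker (a joint): turning of the rocker about its vertical pivot, rad; 0 = lock hole exactly over the bore in the foot. It starts within 0.01 of 0 and turns freely but for slight friction (0.05 N m) until pinned, after which the pin leaves it about 0.04 rad of play; a push on the leaning nipple tends to turn it
- drive: fixed cast grey foot of the rocker drive, 104 x 196 mm, 46 mm high to the rocker, with the steel rocker (38 mm wide, along y) on top. Origin: on the bench under the rocker's pivot; z up, y along the rocker towards the nipple. The pivot nut rises to 75 mm, the rod eye that carries the nipple to 79 mm (at y = +48 mm), from which a 13 mm thick rod stub reaches 65 mm to +x, away from the robot
- nipple_head (a point): centre of the ball-shaped 16 mm head of the brass grease nipple on the rocker's rod eye, about 105 mm above the bench; z points outwards along the nipple's axis, which leans 30 degrees from the vertical, towards the drive's -x side (the robot's side). The neck behind the head is 9 mm in diameter and 13 mm long, down to a 17 mm hexagon
- gun_grip (a point): grease gun (0.36 kg in all, 118 mm long, round about its axis): a black ribbed grip 26 mm in diameter and 46 mm long, a finger-guard disc 48 mm in diameter and 5.5 mm thick below it, a sprung stem and the steel coupler at the bottom. Point on the axis half-way up the grip, 23.5 mm above the guard's upper face and 87 mm above the coupler's mouth with the spring relaxed; z along the gun, from coupler to grip. At the start it hangs upright in the rack by its guard
- coupler_mouth (a point): centre of the open mouth of the gun's coupler, which moves with the coupler; z into the coupler, towards the grip. The coupler is 32 mm across outside, with a round opening of 19 mm for the 16 mm head. Three sprung jaws 8 mm inside snap over the nipple's head under a few newtons, less than it takes to start the gun's spring, and draw it in; the head is home, against the coupler's seat, with its centre about 14 to 15 mm inside the mouth
- pump (a joint): how far the coupler is pushed into the gun against its spring, m: 0 relaxed to 0.016 fully in; takes about 9 N to start, plus 0.5 N per mm (17 N at full stroke)
- cork: brown cork block, 50 x 85 x 30 mm, lying by; origin at its underside
- glue_bottle: small white squeeze bottle with red cap, 28 mm in diameter, 80 mm high, standing by; origin at its underside
- green_pad: black and green diamond hand pad, 55 x 90 x 22 mm, lying by; origin at its underside

How it is judged:
On the way, in this order (a step that is already met when the one before it is completed fails the run):
1. the lock pin is fully home in the rocker's lock hole (distance between pin_shoulder and lock_hole below 0.004 m and angle between pin_grip's own z axis and vertical below 0.15 rad), for 0.2 s.
2. the coupler has snapped over the nipple's head and the gun's spring is held compressed for two seconds (z of nipple_head in the frame of coupler_mouth above 0.0115 m and distance between nipple_head and coupler_mouth below 0.018 m and angle between the z axis of nipple_head and the z axis of coupler_mouth, either way round below 0.14 rad and value of joint pump above 0.008 m), for 2 s.
At the end, for the whole second after the job is handed in: Pin shoulder within 4 mm of the lock hole's mouth, pin upright within 0.15 rad, rocker within 0.08 rad of home; nipple head over 11.5 mm inside the coupler, in line within 8 degrees; gun spring compressed over 8 of 16 mm; gun still held in the fingers and pressing on the nipple with over 5 N (all of step 1 and all of step 2 and contact force between gun and drive above 5 N and contact force between the fingers and gun above 3 N and value of joint rocker between -0.08 and 0.08 rad); the arm keeps its last pose, push and grip.
It fails at once if a bystander is knocked away (moved more than 30 mm) (distance of any of cork, glue_bottle, green_pad from where it was at the start of the episode above 0.03 m).
It also fails if it takes over 61 s, if anything falls off the work surface, if the arm or the gripper's body presses on something with over 40 N, if the wrist force passes 120 N, or if a joint passes its speed limit or range.

## Working session

There is one attempt and no reset: what is moved stays moved. The work goes in short steps, Python scripts to look and compute and a tool call to move; the robot and the scene stay as the last step left them, time stands still between calls to the robot, and variables do not carry over. Pictures are saved under pics/ and viewed, and the job is handed in when it is done.

Besides the shell and the picture viewer there is one more tool, called after "Call:" as name(argument=value, ...), one argument or row to a line, values as JSON. step_arm: Moves the arm, as the interface text tells. Its arguments: {"type":"object","properties":{"plan":{"type":"array","items":{"type":"object","properties":{"grip":{"type":"number"},"slide":{"type":"array","items":{"type":"number"}},"spin":{"type":"number"}}}},"force":{"type":"number"}},"required":["plan"]}

```bash
ls; mkdir -p pics; python3 - <<'E'
from station import get_obs, cams
import cv2
o=get_obs()
print(o)
for n in ["scene","top","wrist"]:
    c=cams.calibration(n); print(n,c['K'],c['T'],[k for k in c])
    cv2.imwrite(f"pics/{n}0.png",cams.camera(n))
E
```

```text
pics
{'time_s': 0.0, 'qpos': array([-1.39356807e+00,  3.00452434e-01,  1.52160624e+00,  1.43399034e-05,
        1.32073307e+00, -6.65909359e-02]), 'joint_vel': array([ 6.48730652e-04, -1.05064561e-03, -2.00063193e-04, -1.68644160e-05,
       -3.49402052e-03,  5.20646282e-04]), 'tau': array([ 1.36013603e-05, -5.31809449e+01, -3.52735555e+01,  7.08349259e-02,
        2.43481679e-02, -7.48760294e-05]), 'ee_pos': array([ 0.13273163, -0.53345295,  0.20488594]), 'eef_rot': array([-1.57070268e+00,  1.19550790e-03, -1.32698063e+00]), 'force': array([-0.85461582, -0.28915575,  0.29454612]), 'moment': array([-0.02811743,  0.00119985, -0.00626075]), 'grip_width': 0.09362143451263313}
scene [[537.23930783   0.         322.12457752]
 [  0.         537.23930783 235.52035104]
 [  0.           0.           1.        ]] [[-0.71824874  0.55618324 -0.41806573  0.17570898]
 [-0.69567235 -0.58492463  0.41701699  0.43555972]
 [-0.01259908  0.5903587   0.80704267  0.87484591]
 [ 0.          0.          0.          1.        ]] ['K', 'T']
top [[492.66796232   0.         316.64253862]
 [  0.         492.66796232 237.21738994]
 [  0.           0.           1.        ]] [[-0.02465505  0.99692047 -0.07444268  0.50774524]
 [-0.9996888  -0.02430353  0.0056244   0.01035125]
 [ 0.00379785  0.07455818  0.99720943  1.18364369]
 [ 0.          0.          0.          1.        ]] ['K', 'T']
wrist [[351.90067906   0.         316.8259559 ]
 [  0.         351.90067906 243.87313962]
 [  0.           0.           1.        ]] [[ 2.40942702e-01  9.35284752e-01  2.59208502e-01  2.08660214e-01]
 [-9.70539027e-01  2.32405464e-01  6.35743410e-02 -5.13692558e-01]
 [-7.81360427e-04 -2.66889741e-01  9.63726753e-01  3.84790577e-01]
 [ 0.00000000e+00  0.00000000e+00  0.00000000e+00  1.00000000e+00]] ['K', 'T']
```

View pics/scene0.png

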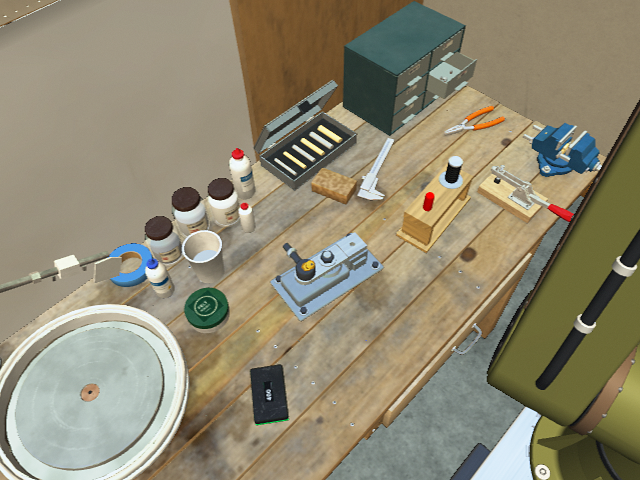

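View pics/top0.png

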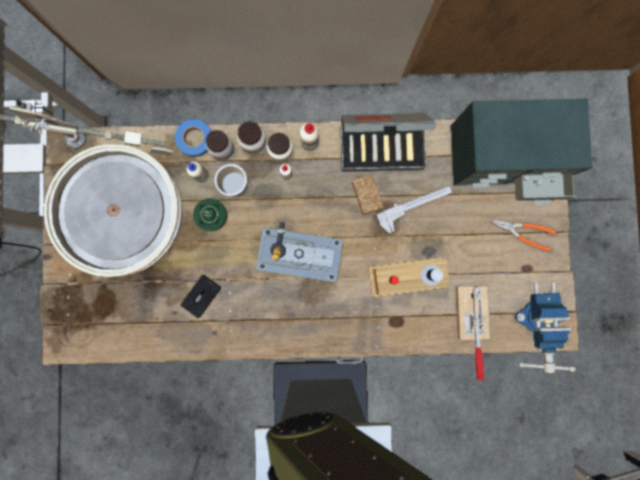

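View pics/wrist0.png

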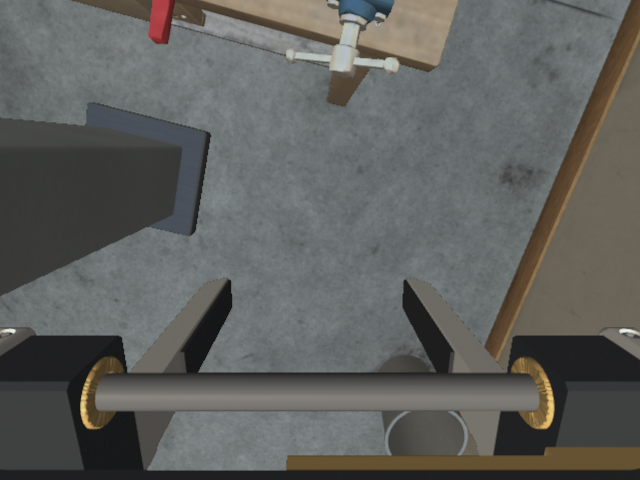

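The top view shows the drive at about (300,255), with the nipple left and the lock hole right. The rack is at (410,278), with the red knob at (394,280) and the gun at (432,274). Next I measure these coarsely.

```bash
cat > h.py <<'E'
import numpy as np, cv2
from station import get_obs, cams
def ray(c,u,v):
    K,T=c['K'],c['T']
    d=np.array([(u-K[0,2])/K[0,0],-(v-K[1,2])/K[1,1],-1.])
    d=T[:3,:3]@d
    return T[:3,3],d/np.linalg.norm(d)
def onz(c,u,v,z):
    o,d=ray(c,u,v); return o+d*(z-o[2])/d[2]
def proj(c,p):
    q=np.linalg.inv(c['T'])@np.append(p,1); K=c['K']
    return np.array([K[0,2]+K[0,0]*q[0]/-q[2], K[1,2]+K[1,1]*(-q[1])/-q[2]])
def tri(*rs):
    A=np.zeros((3,3));b=np.zeros(3)
    for o,d in rs:
        P=np.eye(3)-np.outer(d,d);A+=P;b+=P@o
    x=np.linalg.solve(A,b)
    return x,[np.linalg.norm((np.eye(3)-np.outer(d,d))@(x-o)) for o,d in rs]
E
python3 - <<'E'
from h import *
t=cams.calibration('top');s=cams.calibration('scene')
a=cv2.imread('pics/top0.png');b=cv2.imread('pics/scene0.png')
cv2.imwrite('pics/top0c.png',cv2.resize(a[215:315,240:460],None,fx=3.6,fy=3.6,interpolation=cv2.INTER_CUBIC))
cv2.imwrite('pics/scene0c.png',cv2.resize(b[140:325,260:480],None,fx=3.2,fy=3.2,interpolation=cv2.INTER_CUBIC))
for n,im,c in (('top',a,t),('scene',b,s)):
    m=((im[...,2]>150)&(im[...,1]<70)&(im[...,0]<70)).astype('u1')
    k,l,st,ce=cv2.connectedComponentsWithStats(m)
    for i in range(1,k):
        if st[i,4]>8: print(n,st[i],ce[i],onz(c,*ce[i],0.1))
E
```

```text
top [306 125   7   7  38] [308.94736842 127.89473684] [0.83485639 0.01543088 0.1       ]
top [391 277   7   6  36] [393.58333333 279.69444444] [ 0.49115029 -0.16212959  0.1       ]
top [476 349   7  31 182] [479.04945055 363.94505495] [ 0.30479474 -0.34076431  0.1       ]
scene [232 148  12  11  89] [237.02247191 153.40449438] [0.84436809 0.0060601  0.1       ]
scene [423 192  11  19 133] [428.16541353 200.84962406] [ 0.48928143 -0.15913907  0.1       ]
scene [241 203   7   7  40] [244.05  205.825] [0.73051932 0.08628928 0.1       ]
scene [548 204  26  17 189] [560.93121693 211.73544974] [ 0.29730188 -0.30543349  0.1       ]
```

View pics/top0c.png

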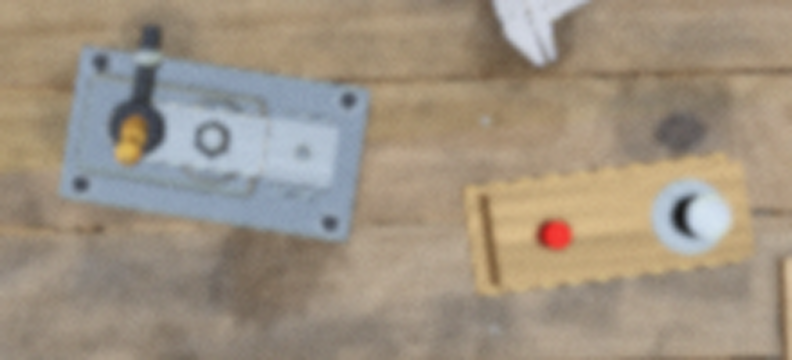

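View pics/scene0c.png

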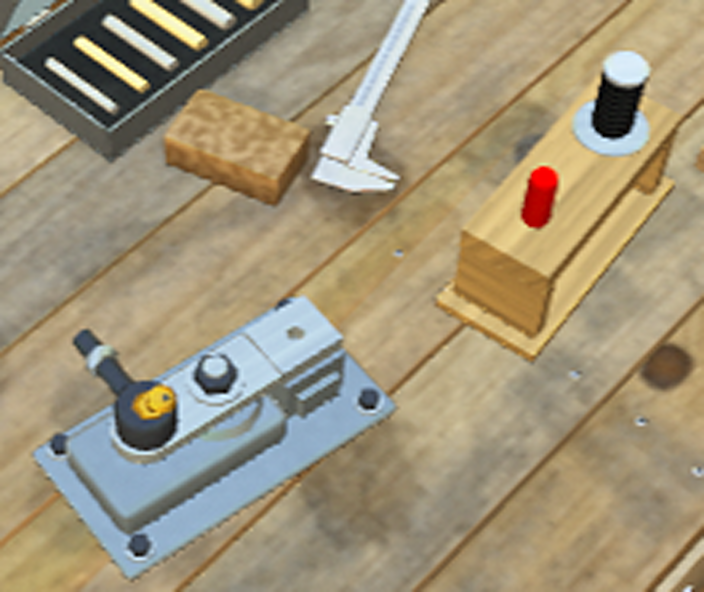

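```bash
python3 - <<'E'
from h import *
t=cams.calibration('top');s=cams.calibration('scene')
f=lambda u,v:(240+u/3.6,215+v/3.6)
g=lambda u,v:(260+u/3.2,140+v/3.2)
P={'gunguard':((687,217),(612,128),.0805),'hole':((303,150),(296,333),.058),'nut':((212,139),(215,368),.075),'pintop':((556,235),(543,172),.113)}
for k,(a,b,z) in P.items():
    print(k,onz(t,*f(*a),z).round(4),onz(s,*g(*b),z).round(4),tri(ray(t,*f(*a)),ray(s,*g(*b))))
for n,q in (('tl',(84,46)),('tr',(368,92)),('br',(344,241)),('bl',(60,196))): print(n,onz(t,*f(*q),.008))
E
```

```text
gunguard [ 0.4986 -0.2488  0.0805] [ 0.4969 -0.2481  0.0805] (array([ 0.49819835, -0.2496453 ,  0.07830992]), [np.float64(0.0004894812242643035), np.float64(0.0004894812242641937)])
hole [ 0.5468 -0.0121  0.058 ] [ 0.5442 -0.0113  0.058 ] (array([ 0.54630238, -0.01264193,  0.05470923]), [np.float64(0.0007957098436377912), np.float64(0.0007957098436376466)])
nut [0.5545 0.045  0.075 ] [0.5533 0.0471 0.075 ] (array([0.55482596, 0.0452205 , 0.0713362 ]), [np.float64(0.0002334124682163499), np.float64(0.00023341246821638066)])
pintop [ 0.49   -0.1619  0.113 ] [ 0.4925 -0.1648  0.113 ] (array([ 0.49026502, -0.16098486,  0.11796096]), [np.float64(0.000168323219479303), np.float64(0.000168323219479378)])
tl [0.62128827 0.13082138 0.008     ]
tr [ 0.58601139 -0.05725657  0.008     ]
br [ 0.48782433 -0.03859721  0.008     ]
bl [0.52208941 0.14833096 0.008     ]
```

Call:
step_arm(
  plan=[
    {"slide": [-0.01525, 0, 0.0242]},
    {"slide": [-0.01525, 0, 0.0242]},
    {"slide": [-0.01525, 0, 0.0242]},
    {"slide": [-0.01525, 0, 0.0242]},
    {"slide": [-0.01525, 0, 0.0242]},
    {"slide": [-0.01525, 0, 0.0242]},
    {"slide": [-0.01525, 0, 0.0242]},
    {"slide": [-0.01525, 0, 0.0242]},
    {"slide": [-0.01525, 0, 0.0242]},
    {"slide": [-0.01525, 0, 0.0242]},
    {"slide": [-0.01525, 0, 0.0242]},
    {"slide": [-0.01525, 0, 0.0242]},
    {"slide": [-0.01525, 0, 0.0242]},
    {"slide": [-0.01525, 0, 0.0242]},
    {"slide": [-0.01525, 0, 0.0242]},
    {"slide": [-0.01525, 0, 0.0242]},
    {"slide": [-0.01525, 0, 0.0242]},
    {"slide": [-0.01525, 0, 0.0242]},
  ],
)

```text
schema error: expected keys grip, slide, spin
```

Call:
step_arm(
  plan=[
    {"spin": 6.1, "grip": -0.3},
    {"spin": 6.1, "grip": -0.3},
    {"spin": 6.1, "grip": -0.3},
    {"spin": 6.1, "grip": -0.3},
    {"grip": -0.3},
    {"grip": -0.3},
  ],
)

```text
schema error: expected keys grip, slide, spin
```

```bash
python3 - <<'E'
from h import *
import json
o=get_obs();c=cams.calibration('wrist');im=cams.camera('wrist');cv2.imwrite('pics/w1.png',im)
print(o['time_s'],o['ee_pos'],o['eef_rot'],o['force'],o['grip_width'],c['T'])
for k in ((0.49,-.1615,.113),(.4982,-.249,.135),(.546,-.0125,.058)): print(proj(c,np.array(k)))
E
```

```text
0.15 [ 0.13272044 -0.5335515   0.20501679] [-1.57077577e+00  8.85665170e-04 -1.32699523e+00] [-1.12199872  0.64671231  0.36438006] 0.09373505094257252 [[ 2.40942626e-01  9.35292642e-01  2.59180101e-01  2.08661909e-01]
 [-9.70539165e-01  2.32362164e-01  6.37303238e-02 -5.13701738e-01]
 [-6.17146414e-04 -2.66899791e-01  9.63724090e-01  3.84868766e-01]
 [ 0.00000000e+00  0.00000000e+00  0.00000000e+00  1.00000000e+00]]
[-261.50839822 -637.8323843 ]
[-125.10962929 -699.14389261]
[-411.57952837 -690.04875506]
```

View pics/w1.png

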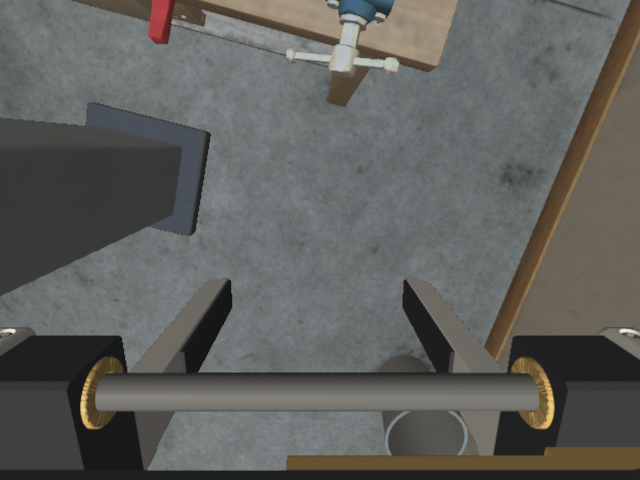

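Each row needs all three keys.

Call:
step_arm(
  plan=[
    {"slide": [-0.01525, 0, 0.0242], "spin": 0, "grip": -0.3},
    {"slide": [-0.01525, 0, 0.0242], "spin": 0, "grip": -0.3},
    {"slide": [-0.01525, 0, 0.0242], "spin": 0, "grip": -0.3},
    {"slide": [-0.01525, 0, 0.0242], "spin": 0, "grip": -0.3},
    {"slide": [-0.01525, 0, 0.0242], "spin": 0, "grip": -0.3},
    {"slide": [-0.01525, 0, 0.0242], "spin": 0, "grip": -0.3},
    {"slide": [-0.01525, 0, 0.0242], "spin": 0, "grip": -0.3},
    {"slide": [-0.01525, 0, 0.0242], "spin": 0, "grip": -0.3},
    {"slide": [-0.01525, 0, 0.0242], "spin": 0, "grip": -0.3},
    {"slide": [-0.01525, 0, 0.0242], "spin": 0, "grip": -0.3},
    {"slide": [-0.01525, 0, 0.0242], "spin": 0, "grip": -0.3},
    {"slide": [-0.01525, 0, 0.0242], "spin": 0, "grip": -0.3},
    {"slide": [-0.01525, 0, 0.0242], "spin": 0, "grip": -0.3},
    {"slide": [-0.01525, 0, 0.0242], "spin": 0, "grip": -0.3},
    {"slide": [-0.01525, 0, 0.0242], "spin": 0, "grip": -0.3},
    {"slide": [-0.01525, 0, 0.0242], "spin": 0, "grip": -0.3},
    {"slide": [-0.01525, 0, 0.0242], "spin": 0, "grip": -0.3},
    {"slide": [-0.01525, 0, 0.0242], "spin": 0, "grip": -0.3},
  ],
)

```text
time_s: 1.7
ee_pos: [0.49, -0.1609, 0.2054]
eef_rot: [-1.571, 0.0, -1.327]
force: [-0.6, -0.5, -0.2]
grip_width: 0.0612
```

Call:
step_arm(
  plan=[
    {"slide": [0, 0, 0], "spin": 6.1, "grip": -0.3},
    {"slide": [0, 0, 0], "spin": 6.1, "grip": -0.3},
    {"slide": [0, 0, 0], "spin": 6.1, "grip": -0.3},
    {"slide": [0, 0, 0], "spin": 6.1, "grip": -0.3},
    {"slide": [0, 0, 0], "spin": 0, "grip": -0.3},
    {"slide": [0, 0, 0], "spin": 0, "grip": -0.3},
  ],
)

```text
time_s: 2.2
ee_pos: [0.4892, -0.1622, 0.2054]
eef_rot: [-1.571, 0.0, -1.75]
force: [0.8, -0.4, -0.2]
grip_width: 0.0607
```

```bash
python3 - <<'E'
from h import *
import json
o=get_obs();c=cams.calibration('wrist');im=cams.camera('wrist');cv2.imwrite('pics/w2.png',im)
np.savez('w2.npz',**c,ee=o['ee_pos'])
print(o['time_s'],o['ee_pos'],o['eef_rot'],o['force'],o['grip_width'],c['T'])
for k in ((0.49,-.1615,.113),(.4982,-.249,.135),(.546,-.0125,.058)): print(proj(c,np.array(k)))
E
```

```text
2.2 [ 0.48916172 -0.16217052  0.20535191] [-1.57100953e+00  4.54155292e-05 -1.74954069e+00] [ 0.75059702 -0.42041344 -0.16513543] 0.06070763139539978 [[-1.78259792e-01  9.48235051e-01  2.62818826e-01  5.66167626e-01]
 [-9.83983457e-01 -1.71796292e-01 -4.75666849e-02 -1.74796027e-01]
 [ 4.69018701e-05 -2.67088604e-01  9.63671975e-01  3.85167923e-01]
 [ 0.00000000e+00  0.00000000e+00  0.00000000e+00  1.00000000e+00]]
[317.42518973 246.13190814]
[434.10118938 223.04721484]
[149.48768931 200.59357428]
```

View pics/w2.png

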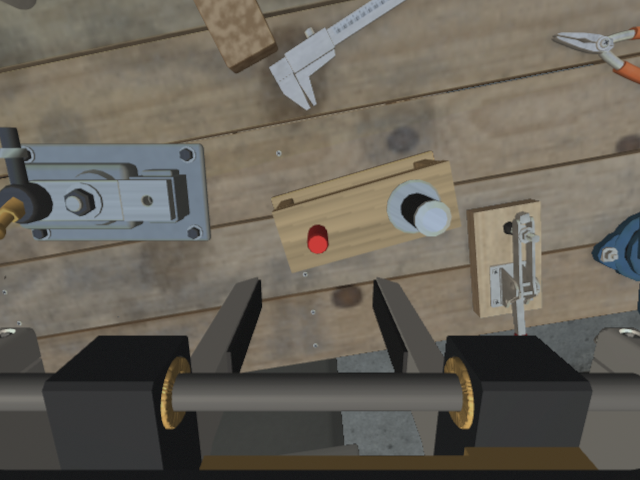

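```bash
python3 - <<'E'
from h import *
a=cv2.imread('pics/w2.png')
A=cv2.resize(a[215:265,290:350],None,fx=6,fy=6,interpolation=cv2.INTER_CUBIC)
B=cv2.resize(a[170:230,380:460],None,fx=5,fy=5,interpolation=cv2.INTER_CUBIC)
C=cv2.resize(a[130:250,0:220],None,fx=3.6,fy=3.6,interpolation=cv2.INTER_CUBIC)
w=np.zeros((740,800,3),'u1');w[:300,:360]=A;w[:300,380:780]=B;w[305:305+C.shape[0],:C.shape[1]]=C
cv2.imwrite('pics/w2c.png',cv2.resize(w,None,fx=.8,fy=.8))
m=((a[...,2]>130)&(a[...,1]<70)&(a[...,0]<70)).astype('u1')
k,l,st,ce=cv2.connectedComponentsWithStats(m);print([(st[i],ce[i]) for i in range(1,k) if st[i,4]>30])
hsv=cv2.cvtColor(a,cv2.COLOR_BGR2HSV)
g=cv2.cvtColor(a,cv2.COLOR_BGR2GRAY)
print(g[195:207,140:158])
E
```

```text
[(array([308, 235,  19,  18, 272], dtype=int32), array([317.23161765, 243.9375    ]))]
[[150 149 148 145 144 131 121 117 135 147 149 149 149 149 149 149 149 149]
 [149 148 142 125 109  89  79  76 110 119 129 144 149 149 149 149 149 149]
 [148 143 130  97  69  62  62  68  99  89  83 118 143 148 148 149 148 148]
 [146 138 113  76  61  61  62  70  98  82  55  82 133 147 147 147 147 147]
 [144 135 101  68  60  60  61  65  97  86  58  56 107 139 146 147 146 146]
 [143 134 104  71  59  60  61  61  84  99  72  50  89 133 146 146 146 145]
 [145 136 108  74  60  60  63  62  68  98  86  59  88 134 146 146 146 146]
 [147 141 127  88  60  62  64  63  64  82  93  87 106 138 147 147 148 147]
 [149 146 139 111  76  63  66  66  65  69  78  92 129 146 149 149 148 148]
 [148 148 142 131 110  86  71  68  68  67  84 116 142 148 148 148 148 148]
 [146 147 145 141 134 126 113 105  98 108 125 140 145 146 146 146 146 145]
 [148 148 148 147 147 146 141 138 136 141 147 149 148 148 148 148 148 148]]
```

View pics/w2c.png

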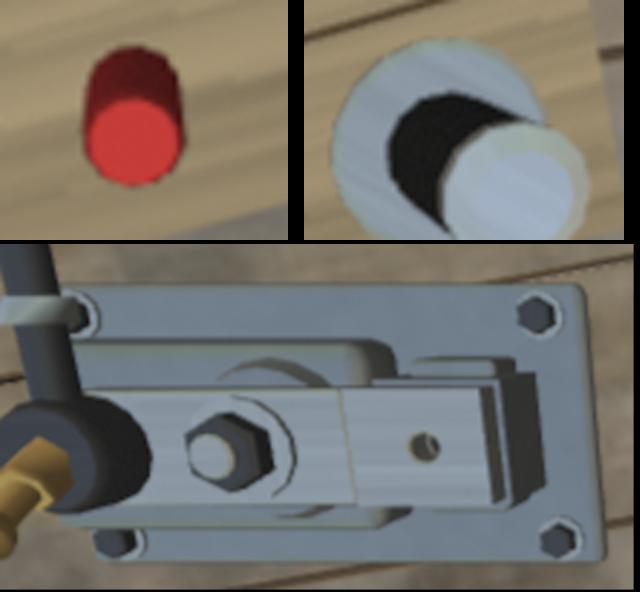

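```bash
python3 - <<'E'
from h import *
d=np.load('w2.npz');c={'K':d['K'],'T':d['T']};a=cv2.imread('pics/w2.png')
print('pin',onz(c,317.2,244.0,.113)); print('hole',onz(c,147.2,200.2,.058))
print('guard',onz(c,413.5,206,.0805))
hsv=cv2.cvtColor(a,cv2.COLOR_BGR2HSV);g=cv2.cvtColor(a,cv2.COLOR_BGR2GRAY)
for (r,z) in (((160,250,380,460),.135),):
    s=a[r[0]:r[1],r[2]:r[3]].astype(int)
    m=((s[...,0]>170)&(s[...,0]>=s[...,2]-5)).astype('u1')
    k,l,st,ce=cv2.connectedComponentsWithStats(m);i=1+np.argmax(st[1:,4]);print(st[i],ce[i]+[380,160],onz(c,*(ce[i]+[380,160]),z))
E
```

```text
pin [ 0.49178274 -0.16163845  0.113     ]
hole [ 0.54673446 -0.01051228  0.058     ]
guard [ 0.50177842 -0.2488574   0.0805    ]
[ 36  43  31  32 708] [430.32062147 218.95338983] [ 0.50171118 -0.24658267  0.135     ]
```

The red knob's top is at pixel (317,244) and the lock hole at (147,200). Both points match the top-view values within 2 mm. I'll descend on the pin now.

Call:
step_arm(
  force=25,
  plan=[
    {"slide": [-0.001, 0.018, 0.0025], "spin": 0, "grip": -0.3},
    {"slide": [0, 0.018, 0], "spin": 0, "grip": -0.3},
    {"slide": [0, 0.018, 0], "spin": 0, "grip": -0.3},
    {"slide": [0, 0.018, 0], "spin": 0, "grip": -0.3},
    {"slide": [0, 0.018, 0], "spin": 0, "grip": -0.3},
    {"slide": [0, 0.018, 0], "spin": 0, "grip": -0.3},
    {"slide": [0, 0.0174, 0], "spin": 0, "grip": -0.3},
    {"slide": [0, 0, 0], "spin": 0, "grip": -0.3},
    {"slide": [0, 0, 0], "spin": 0, "grip": 1},
    {"slide": [0, 0, 0], "spin": 0, "grip": 1},
    {"slide": [0, 0, 0], "spin": 0, "grip": 1},
    {"slide": [0, 0, 0], "spin": 0, "grip": 1},
    {"slide": [0, 0, 0], "spin": 0, "grip": 1},
    {"slide": [0, 0, 0], "spin": 0, "grip": 1},
  ],
)

```text
time_s: 3.42
ee_pos: [0.492, -0.1617, 0.0805]
eef_rot: [-1.57, -0.0, -1.753]
force: [-0.2, -0.3, -0.5]
grip_width: 0.0245
```

```bash
python3 - <<'E'
from h import *
o=get_obs();c=cams.calibration('wrist');im=cams.camera('wrist');cv2.imwrite('pics/w3.png',im)
print(o['time_s'],o['ee_pos'],o['eef_rot'],o['force'],o['moment'],o['grip_width'])
E
```

```text
3.4167 [ 0.49204154 -0.16173763  0.08051641] [-1.57004134e+00 -1.64835047e-04 -1.75260869e+00] [-0.22389492 -0.26383112 -0.51680322] [ 0.05049445  0.02805037 -0.01580412] 0.02453394470299106
```

View pics/w3.png

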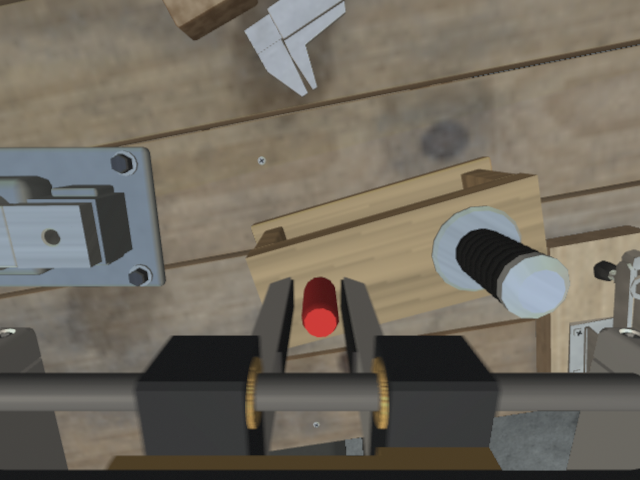

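Call:
step_arm(
  plan=[
    {"slide": [0, 0, 0], "spin": 0, "grip": 1},
    {"slide": [0, 0, 0], "spin": 0, "grip": 1},
    {"slide": [0, 0, 0], "spin": 0, "grip": 1},
    {"slide": [0, 0, 0], "spin": 0, "grip": 1},
    {"slide": [0, -0.005, 0], "spin": 0, "grip": 1},
    {"slide": [0, -0.01, 0], "spin": 0, "grip": 1},
    {"slide": [0, -0.015, 0], "spin": 0, "grip": 1},
    {"slide": [0, -0.015, 0], "spin": 0, "grip": 1},
    {"slide": [0, -0.015, 0], "spin": 0, "grip": 1},
    {"slide": [0, -0.015, 0], "spin": 0, "grip": 1},
    {"slide": [0, 0, 0], "spin": 0, "grip": 1},
  ],
)

```text
time_s: 4.38
ee_pos: [0.4929, -0.162, 0.1584]
eef_rot: [-1.566, -0.001, -1.753]
force: [-0.2, -0.6, -0.8]
grip_width: 0.0176
```

```bash
python3 - <<'E'
from h import *
d=np.load('w2.npz');c={'K':d['K'],'T':d['T']}
o=get_obs();c2=cams.calibration('wrist')
print(o['time_s'],o['ee_pos'],o['eef_rot'],o['force'],o['grip_width'])
import math
h=np.array([.5467,-.0105]);y=o['eef_rot'][2]
x=np.array([math.cos(y),math.sin(y)]);z=np.array([-x[1],x[0]]);D=h-o['ee_pos'][:2];print(D@x,D@z)
E
```

```text
4.3833 [ 0.49293449 -0.16200477  0.1584163 ] [-1.56624328e+00 -7.87161263e-04 -1.75282210e+00] [-0.24619053 -0.6350471  -0.84426138] 0.017597516723590428
-0.15873451642017194 0.025451511759075073
```

Call:
step_arm(
  plan=[
    {"slide": [-0.0198, 0, 0.0032], "spin": 0, "grip": 1},
    {"slide": [-0.0198, 0, 0.0032], "spin": 0, "grip": 1},
    {"slide": [-0.0198, 0, 0.0032], "spin": 0, "grip": 1},
    {"slide": [-0.0198, 0, 0.0032], "spin": 0, "grip": 1},
    {"slide": [-0.0198, 0, 0.0032], "spin": 0, "grip": 1},
    {"slide": [-0.0198, 0, 0.0032], "spin": 0, "grip": 1},
    {"slide": [-0.0198, 0, 0.0032], "spin": 0, "grip": 1},
    {"slide": [-0.0201, 0, 0.003], "spin": 0, "grip": 1},
    {"slide": [0, 0, 0], "spin": 0, "grip": 1},
    {"slide": [0, 0, 0], "spin": 0, "grip": 1},
    {"slide": [0, 0, 0], "spin": 0, "grip": 1},
  ],
)

```text
time_s: 5.3
ee_pos: [0.5452, -0.0106, 0.1547]
eef_rot: [-1.571, -0.0, -1.753]
force: [0.8, -0.9, -1.0]
grip_width: 0.0175
```

```bash
python3 - <<'E'
from h import *
o=get_obs();c=cams.calibration('wrist');im=cams.camera('wrist');cv2.imwrite('pics/w4.png',im)
np.savez('w4.npz',**c,ee=o['ee_pos'])
print(o['time_s'],o['ee_pos'],o['eef_rot'],o['force'],o['moment'],o['grip_width'])
print(proj(c,o['ee_pos']+[0,0,-.047]),proj(c,o['ee_pos']+[0,0,.033]),proj(c,np.array([.5467,-.0105,.058])))
E
```

```text
5.3 [ 0.54524042 -0.01059234  0.15468873] [-1.57143960e+00 -1.37603783e-04 -1.75282283e+00] [ 0.80337127 -0.85174429 -0.95721238] [-0.00332937 -0.00487458 -0.02777618] 0.017521044630468368
[318.73246831 265.29964998] [319.68131496 321.86593599] [317.96533383 243.7733556 ]
```

View pics/w4.png

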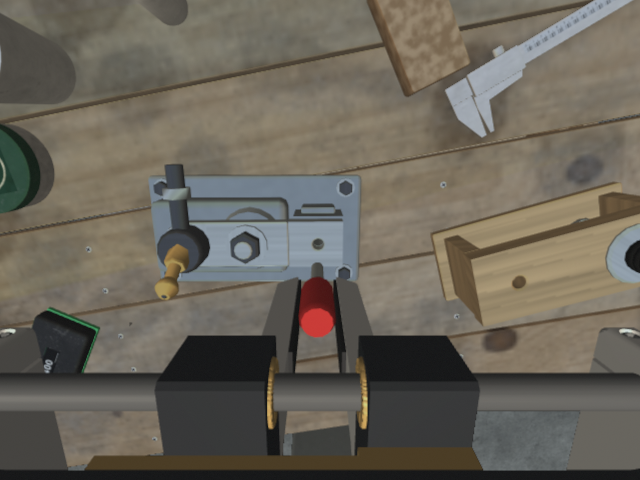

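```bash
python3 - <<'E'
from h import *
a=cv2.imread('pics/w4.png')
cv2.imwrite('pics/w4c.png',cv2.resize(a[225:345,280:360],None,fx=5,fy=5,interpolation=cv2.INTER_CUBIC))
cv2.imwrite('pics/w4d.png',cv2.resize(a[215:310,140:220],None,fx=6,fy=6,interpolation=cv2.INTER_CUBIC))
g=cv2.cvtColor(a,cv2.COLOR_BGR2GRAY); print(g[236:282,309:329])
E
```

```text
[[152 152 153 153 153 153 152 153 152 152 153 152 152 153 152 152 152 152
  152 152]
 [154 154 154 154 154 153 154 153 152 152 153 153 153 154 153 154 153 153
  153 153]
 [153 154 154 154 154 152 149 133 117 115 126 138 149 153 154 153 153 153
  153 154]
 [153 153 154 152 148 130 110  88  72  69  82  97 119 144 152 153 153 152
  153 152]
 [153 152 153 147 123  90  64  57  57  59  62  66  82 117 145 152 153 152
  152 152]
 [152 152 150 133  92  59  57  57  57  58  63  66  70  86 129 148 152 151
  152 151]
 [150 151 144 118  79  58  56  56  57  59  63  66  70  79 118 143 150 150
  150 151]
 [149 149 140 105  77  61  56  56  57  58  63  66  70  89 105 137 149 149
  150 149]
 [149 149 138 101  72  78  73  61  57  59  63  82  92  94 100 137 149 149
  149 149]
 [150 150 141 109  75  74  78  89  86  84  87  94  94  90 106 140 151 150
  149 150]
 [151 151 145 128  89  67  72  83  82  81  85  87  87  89 121 146 152 151
  152 152]
 [152 152 150 140 108  77  69  69  69  70  76  81  85 103 137 151 153 152
  153 153]
 [152 152 151 146 132 109  84  72  71  73  77  82  99 129 147 152 152 152
  152 
[... 2110 characters left out ...]
 127 126
  126 127]
 [126 121  99  85  80  75  72  69  67  67  67  67  66  64  98 122 127 126
  126 126]
 [127 121 100  85  80  75  72  69  68  68  68  66  65  64  98 122 128 127
  127 127]
 [128 117  97  84  79  70  64  60  57  57  57  60  63  64  91 120 127 127
  127 126]
 [127 115  88  69  63  56  52  47  44  45  44  47  52  57  83 118 127 128
  127 127]
 [111  89  65  48  43  42  42  40  39  40  39  39  40  45  68 102 122 126
  126 127]
 [ 77  53  44  44  42  41  41  40  40  39  38  39  38  39  45  67  84  97
  117 125]
 [ 48  45  43  44  43  43  41  41  39  40  38  40  37  39  38  38  38  54
   89 115]
 [ 46  46  44  43  43  42  42  42  40  39  39  39  39  38  37  39  38  37
   53  82]]
```

View pics/w4c.png

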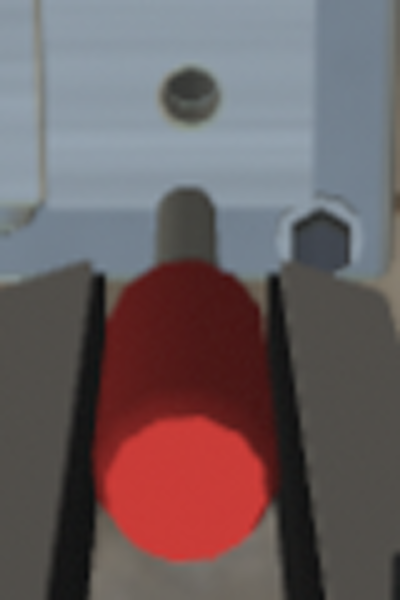

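View pics/w4d.png

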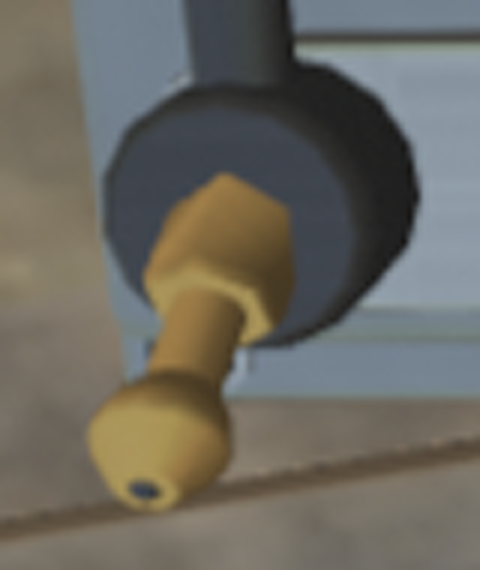

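```bash
python3 - <<'E'
from h import *
import math
d=np.load('w4.npz');c={'K':d['K'],'T':d['T']};ee=d['ee'];y=-1.7528
x=np.array([math.cos(y),math.sin(y),0]);z=np.array([-x[1],x[0],0])
for n,u,v,h in (('hole',317.5,244.2,.058),('foot',317.0,266,.1077),('ktop',317.3,322.6,.1877)):
    p=onz(c,u,v,h);print(n,p,(p-ee)@x,(p-ee)@z)
# nipple ball in w4 : center approx crop (158,440)/6
d2=np.load('w2.npz')
a=cv2.imread('pics/w4.png')
s=a[215:310,140:220]; hs=cv2.cvtColor(s,cv2.COLOR_BGR2HSV)
m=((hs[...,1]>110)&(hs[...,0]>10)&(hs[...,0]<30)&(hs[...,2]>90)).astype('u1')*255
cv2.imwrite('pics/m4.png',cv2.resize(m,None,fx=5,fy=5,interpolation=0))
E
```

```text
hole [ 0.54641373 -0.01006156  0.058     ] -0.0007343842541731092 0.0010578613044299966
foot [ 0.54496329 -0.00934268  0.1077    ] -0.00117886179698189 -0.0004987351309174361
ktop [ 0.54507731 -0.00944532  0.1877    ] -0.001098556042417379 -0.0003680211849948209
```

View pics/m4.png

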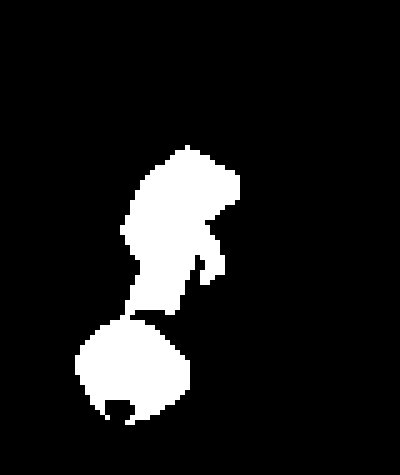

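Call:
step_arm(
  plan=[
    {"slide": [0.0004, 0.01, 0.0015], "spin": 0, "grip": 1},
    {"slide": [0, 0.01, 0], "spin": 0, "grip": 1},
    {"slide": [0, 0.01, 0], "spin": 0, "grip": 1},
    {"slide": [0, 0.01, 0], "spin": 0, "grip": 1},
    {"slide": [0, 0, 0], "spin": 0, "grip": 1},
    {"slide": [0, 0, 0], "spin": 0, "grip": 1},
  ],
)

```text
time_s: 5.85
ee_pos: [0.5466, -0.0109, 0.1142]
eef_rot: [-1.572, -0.0, -1.753]
force: [-0.2, -0.3, -0.4]
grip_width: 0.0179
```

```bash
python3 - <<'E'
from h import *
o=get_obs();c=cams.calibration('wrist');a=cams.camera('wrist');cv2.imwrite('pics/w5.png',a)
np.savez('w5.npz',**c,ee=o['ee_pos'])
print(o['time_s'],o['ee_pos'],o['eef_rot'],o['force'],o['moment'],o['grip_width'])
print(proj(c,o['ee_pos']+[0,0,-.047]),proj(c,o['ee_pos']+[0,0,.033]),proj(c,np.array([.5464,-.0101,.058])))
cv2.imwrite('pics/w5c.png',cv2.resize(a[225:345,260:380],None,fx=5,fy=5,interpolation=cv2.INTER_CUBIC))
E
```

```text
5.85 [ 0.54663505 -0.01089329  0.11424814] [-1.57227483e+00 -1.29309574e-04 -1.75291517e+00] [-0.20669991 -0.25351364 -0.44640238] [ 0.04466849 -0.00415067  0.01319789] 0.017910009941529963
[318.70522413 265.24288568] [319.63877683 321.93152442] [317.58925201 261.4639908 ]
```

View pics/w5c.png

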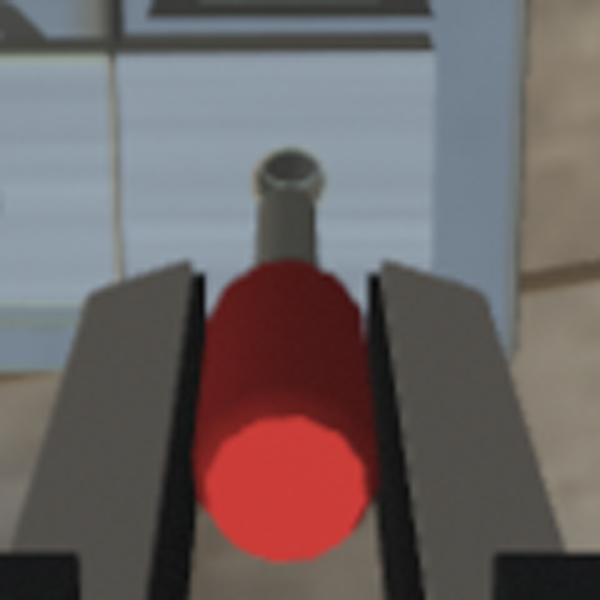

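Call:
step_arm(
  plan=[
    {"slide": [0.0004, 0.002, 0], "spin": 0, "grip": 1},
    {"slide": [0, 0.003, 0], "spin": 0, "grip": 1},
    {"slide": [0, 0.003, 0], "spin": 0, "grip": 1},
    {"slide": [0, 0.003, 0], "spin": 0, "grip": 1},
    {"slide": [0, 0.003, 0], "spin": 0, "grip": 1},
    {"slide": [0, 0.003, 0], "spin": 0, "grip": 1},
    {"slide": [0, 0, 0], "spin": 0, "grip": 1},
  ],
)

```text
time_s: 6.48
ee_pos: [0.5466, -0.0112, 0.0973]
eef_rot: [-1.572, -0.0, -1.753]
force: [-0.6, 0.4, -0.9]
grip_width: 0.0176
```

Call:
step_arm(
  plan=[
    {"slide": [0, 0.003, 0], "spin": 0, "grip": 1},
    {"slide": [0, 0.003, 0], "spin": 0, "grip": 1},
    {"slide": [0, 0.003, 0], "spin": 0, "grip": 1},
    {"slide": [0, 0.003, 0], "spin": 0, "grip": 1},
    {"slide": [0, 0, 0], "spin": 0, "grip": 1},
  ],
)

```text
time_s: 6.9
ee_pos: [0.5466, -0.0112, 0.0853]
eef_rot: [-1.572, -0.0, -1.753]
force: [-0.1, 0.3, -1.0]
grip_width: 0.0175
```

Call:
step_arm(
  plan=[
    {"slide": [0, 0.004, 0], "spin": 0, "grip": 1},
    {"slide": [0, 0.004, 0], "spin": 0, "grip": 1},
    {"slide": [0, 0.004, 0], "spin": 0, "grip": 1},
    {"slide": [0, 0.004, 0], "spin": 0, "grip": 1},
    {"slide": [0, 0.002, 0], "spin": 0, "grip": 1},
    {"slide": [0, 0.002, 0], "spin": 0, "grip": 1},
    {"slide": [0, 0.001, 0], "spin": 0, "grip": 1},
    {"slide": [0, 0, 0], "spin": 0, "grip": 1},
  ],
)

```text
time_s: 7.57
ee_pos: [0.5468, -0.0112, 0.0649]
eef_rot: [-1.571, -0.0, -1.753]
force: [-0.7, 0.4, -0.8]
grip_width: 0.0176
```

Call:
step_arm(
  plan=[
    {"slide": [0, 0.001, 0], "spin": 0, "grip": 1},
    {"slide": [0, 0.001, 0], "spin": 0, "grip": 1},
    {"slide": [0, 0.001, 0], "spin": 0, "grip": 1},
    {"slide": [0, 0, 0], "spin": 0, "grip": 1},
  ],
)

```text
time_s: 7.9
ee_pos: [0.5475, -0.0113, 0.0632]
eef_rot: [-1.569, 0.0, -1.753]
force: [-2.9, 0.6, 9.5]
grip_width: 0.0174
```

Call:
step_arm(
  plan=[
    {"slide": [0, -0.001, 0], "spin": 0, "grip": 0.3},
    {"slide": [0, 0, 0], "spin": 0, "grip": 0.3},
    {"slide": [0, 0, 0], "spin": 0, "grip": 0.3},
    {"slide": [0, 0, 0], "spin": 0, "grip": 0.3},
    {"slide": [0, -0.005, 0], "spin": 0, "grip": 0.3},
    {"slide": [0, -0.02, 0], "spin": 0, "grip": 0.3},
    {"slide": [0, -0.03, 0], "spin": 0, "grip": 0.3},
    {"slide": [0, -0.03, 0], "spin": 0, "grip": 0.3},
    {"slide": [0, -0.03, 0], "spin": 0, "grip": 0.3},
    {"slide": [0, -0.03, 0], "spin": 0, "grip": -0.2},
    {"slide": [0, 0, 0], "spin": 0, "grip": -0.2},
  ],
)

```text
time_s: 8.82
ee_pos: [0.5487, -0.0114, 0.2144]
eef_rot: [-1.562, 0.001, -1.753]
force: [0.7, -0.4, 0.1]
grip_width: 0.0428
```

```bash
python3 - <<'E'
from h import *
o=get_obs();c=cams.calibration('wrist');a=cams.camera('wrist');cv2.imwrite('pics/w6.png',a)
np.savez('w6.npz',**c,ee=o['ee_pos'])
print(o['time_s'],o['ee_pos'],o['eef_rot'],o['force'],o['moment'],o['grip_width'])
s=cams.camera('scene');cv2.imwrite('pics/s6.png',s);cv2.imwrite('pics/s6c.png',cv2.resize(s[200:330,250:400],None,fx=5,fy=4.6,interpolation=cv2.INTER_CUBIC))
E
```

```text
8.8167 [ 0.54871851 -0.01136564  0.21436433] [-1.56206212e+00  8.55545580e-04 -1.75279166e+00] [ 0.69739318 -0.42618166  0.14898609] [ 0.05535369 -0.03859196 -0.00240546] 0.042771165858174934
```

View pics/w6.png

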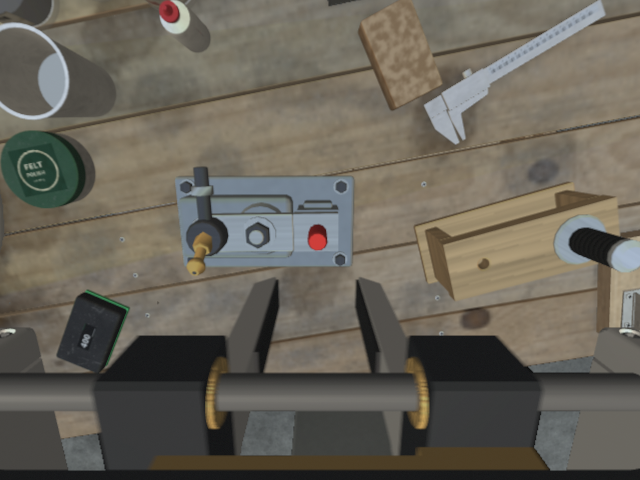

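View pics/s6c.png

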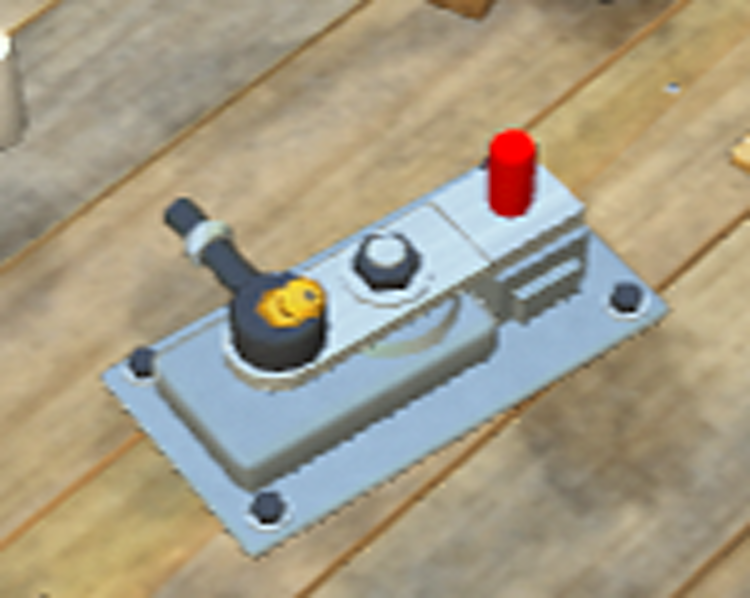

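```bash
python3 - <<'E'
from h import *
import math
from scipy.optimize import least_squares
y=-1.7528
X=np.array([math.cos(y),math.sin(y),0]);Z=np.array([-X[1],X[0],0])
rs=[]
for n,(r0,c0) in (('w4',(288,167)),('w6',(266,196))):
    d=np.load(n+'.npz');c={'K':d['K'],'T':d['T']};a=cv2.imread(f'pics/{n}.png')
    F=6;b=cv2.resize(a[r0-30:r0+30,c0-30:c0+30],None,fx=F,fy=F,interpolation=cv2.INTER_CUBIC)
    hs=cv2.cvtColor(b,cv2.COLOR_BGR2HSV)
    m=((hs[...,1]>100)&(hs[...,0]>8)&(hs[...,0]<32)).astype('u1')
    m=cv2.morphologyEx(m,cv2.MORPH_CLOSE,np.ones((25,25)))
    cs,_=cv2.findContours(m,0,1);p=max(cs,key=cv2.contourArea)[:,0].astype(float)
    p=(p+.5)/F-.5+[c0-30,r0-30]
    ctr=np.array([c0,r0],float)
    for it in range(8):
        v=p-ctr; r=np.hypot(*v.T)
        # exclude neck side (upwards) : keep v_y>-3 
        k=(r<18)&(v[:,1]>-5)
        f=least_squares(lambda q:np.hypot(p[k,0]-q[0],p[k,1]-q[1])-q[2],[*ctr,11],loss='soft_l1',f_scale=.3)
        ctr=f.x[:2]
    print(n,f.x,k.sum(), np.abs(f.fun).mean())
    w=b.copy();cv2.circle(w,tuple(int(t) for t in ((ctr-[c0-30,r0-30]+.5)*F)),int(f.x[2]*F),(0,0,255),1);cv2.imwrite(f'pics/{n}n.png',w)
    P=onz(c,*ctr,.105);print(P); rs.append(ray(c,*ctr))
    hole=np.array([.5464,-.0101,0]);q=P-hole;print('drive x,y rel pivot',q@Z, -(q@X)-58e-3)
    C=np.linalg.inv(c['T'])@np.append(P,1);print('px radius expected',8e-3*c['K'][0,0]/-C[2])
print(tri(*rs))
E
```

```text
w4 [166.23068424 287.70460369  11.53911759] 260 0.2784777830000023
[0.54742516 0.09766303 0.105     ]
drive x,y rel pivot -0.018496932338462196 0.04816866068703391
px radius expected 11.413250435430875
w6 [195.61639361 265.96177177   8.69759307] 212 0.1938264049333737
[0.54740262 0.09720378 0.105     ]
drive x,y rel pivot -0.01843598309462586 0.04771291683118103
px radius expected 9.221882445210419
(array([0.54833667, 0.09595537, 0.10812478]), [np.float64(0.00012270565548368626), np.float64(0.00012270565548351046)])
```

```bash
python3 -c "
import cv2,numpy as np
cv2.imwrite('pics/n46.png',np.hstack([cv2.imread('pics/w4n.png'),cv2.imread('pics/w6n.png')]))"
```

```text
(no output)
```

View pics/n46.png

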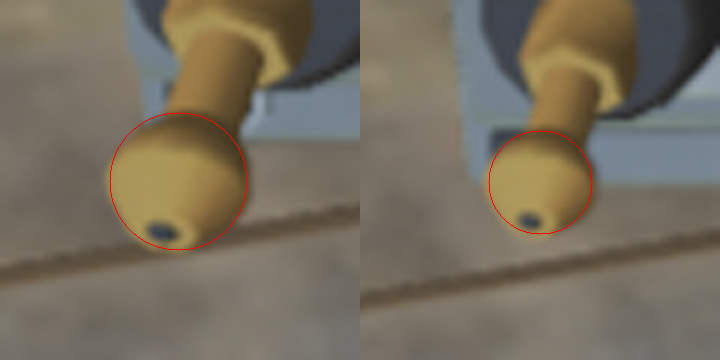

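Call:
step_arm(
  plan=[
    {"slide": [0.0241, 0, -0.0003], "spin": 0, "grip": -0.2},
    {"slide": [0.0241, 0, -0.0003], "spin": 0, "grip": -0.2},
    {"slide": [0.0241, 0, -0.0003], "spin": 0, "grip": -0.2},
    {"slide": [0.0241, 0, -0.0003], "spin": 0, "grip": -0.2},
    {"slide": [0.0241, 0, -0.0003], "spin": 0, "grip": -0.2},
    {"slide": [0.0241, 0, -0.0003], "spin": 0, "grip": -0.2},
    {"slide": [0.0241, 0, -0.0003], "spin": 0, "grip": -0.2},
    {"slide": [0.0241, 0, -0.0003], "spin": 0, "grip": -0.2},
    {"slide": [0.0241, 0, -0.0003], "spin": 0, "grip": -0.2},
    {"slide": [0.0241, 0, -0.0003], "spin": 0, "grip": -0.2},
    {"slide": [0, 0, 0], "spin": 0, "grip": -0.2},
    {"slide": [0, 0, 0], "spin": 0, "grip": -0.2},
    {"slide": [0, 0, 0], "spin": 0, "grip": -0.2},
  ],
)

```text
time_s: 10.0
ee_pos: [0.5001, -0.2471, 0.2071]
eef_rot: [-1.572, 0.001, -1.753]
force: [-0.1, 0.6, -0.5]
grip_width: 0.0568
```

```bash
python3 - <<'E'
from h import *
o=get_obs();c=cams.calibration('wrist');a=cams.camera('wrist');cv2.imwrite('pics/w7.png',a)
np.savez('w7.npz',**c,ee=o['ee_pos'])
print(o['time_s'],o['ee_pos'],o['eef_rot'],o['force'],o['moment'],o['grip_width'])
print(proj(c,np.array([.502,-.2488,.0805])),proj(c,np.array([.502,-.2488,.135])))
E
```

```text
10.0 [ 0.50010909 -0.24707698  0.2070588 ] [-1.57239094e+00  7.58588636e-04 -1.75292998e+00] [-0.09864395  0.57693547 -0.54346724] [ 0.07153484  0.04277657 -0.01996172] 0.05679245348636651
[319.87000618 233.94844974] [320.43162604 251.53913502]
```

View pics/w7.png

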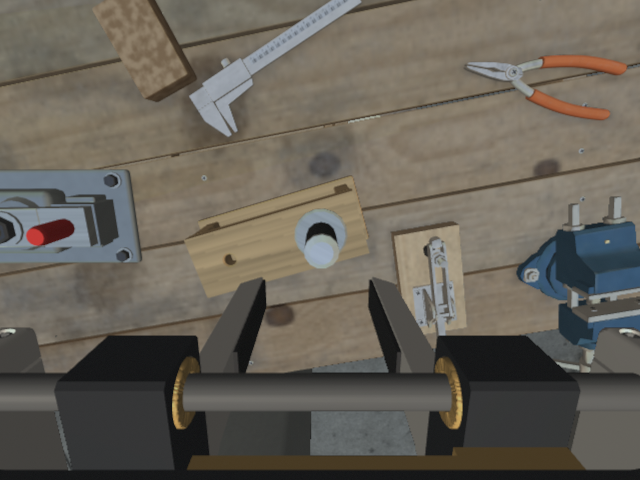

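Call:
step_arm(
  force=30,
  plan=[
    {"slide": [0.002, 0.016, 0.0023], "spin": 0, "grip": -0.2},
    {"slide": [0, 0.018, 0], "spin": 0, "grip": -0.2},
    {"slide": [0, 0.018, 0], "spin": 0, "grip": -0.2},
    {"slide": [0, 0.018, 0], "spin": 0, "grip": -0.2},
    {"slide": [0, 0.018, 0], "spin": 0, "grip": -0.2},
    {"slide": [0, 0.018, 0], "spin": 0, "grip": -0.2},
    {"slide": [0, 0.012, 0], "spin": 0, "grip": -0.2},
    {"slide": [0, 0, 0], "spin": 0, "grip": -0.2},
    {"slide": [0, 0, 0], "spin": 0, "grip": 1},
    {"slide": [0, 0, 0], "spin": 0, "grip": 1},
    {"slide": [0, 0, 0], "spin": 0, "grip": 1},
    {"slide": [0, 0, 0], "spin": 0, "grip": 1},
    {"slide": [0, 0, 0], "spin": 0, "grip": 1},
    {"slide": [0, 0, 0], "spin": 0, "grip": 1},
    {"slide": [0, 0, 0], "spin": 0, "grip": 1},
    {"slide": [0, 0, 0], "spin": 0, "grip": 1},
  ],
)

```text
time_s: 11.38
ee_pos: [0.5025, -0.2503, 0.0907]
eef_rot: [-1.57, -0.0, -1.753]
force: [-1.1, -0.4, 5.9]
grip_width: 0.0251
```

```bash
python3 - <<'E'
from h import *
o=get_obs();c=cams.calibration('wrist');a=cams.camera('wrist');cv2.imwrite('pics/w8.png',a)
np.savez('w8.npz',**c,ee=o['ee_pos'])
print(o['time_s'],o['ee_pos'],o['eef_rot'],o['force'],o['moment'],o['grip_width'])
E
```

```text
11.3833 [ 0.50248123 -0.25033774  0.09069514] [-1.56980285e+00 -4.70931253e-04 -1.75285561e+00] [-1.1490888  -0.40050612  5.90890108] [-0.007113    0.22616066 -0.02449251] 0.025113042802519206
```

View pics/w8.png

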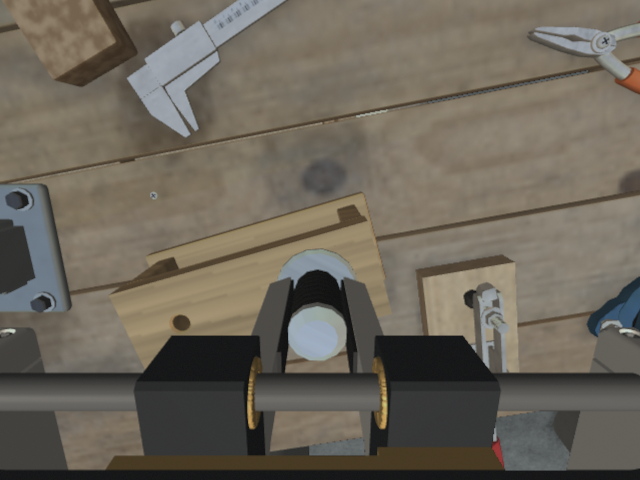

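Call:
step_arm(
  plan=[
    {"slide": [0, -0.003, 0], "spin": 0, "grip": 1},
    {"slide": [0, -0.006, 0], "spin": 0, "grip": 1},
    {"slide": [0, -0.01, 0], "spin": 0, "grip": 1},
    {"slide": [0, -0.01, 0], "spin": 0, "grip": 1},
    {"slide": [0, -0.01, 0], "spin": 0, "grip": 1},
    {"slide": [0, -0.005, 0], "spin": 0, "grip": 1},
    {"slide": [0, 0, 0], "spin": 0, "grip": 1},
    {"slide": [0, 0, 0], "spin": 0, "grip": 1},
  ],
)

```text
time_s: 12.1
ee_pos: [0.5022, -0.2501, 0.1343]
eef_rot: [-1.57, -0.0, -1.753]
force: [-0.1, 1.0, -3.9]
grip_width: 0.0257
```

```bash
python3 - <<'E'
from h import *
o=get_obs();a=cams.camera('scene');cv2.imwrite('pics/s9.png',a)
print(o['time_s'],o['ee_pos'],o['eef_rot'],o['force'],o['moment'],o['grip_width'])
cv2.imwrite('pics/s9c.png',cv2.resize(a[120:260,370:530],None,fx=4.5,fy=4.2,interpolation=cv2.INTER_CUBIC))
E
```

```text
12.1 [ 0.50223559 -0.25011694  0.1342715 ] [-1.57039377e+00 -1.47439668e-04 -1.75286267e+00] [-0.1149885   0.98618931 -3.88393149] [0.00950541 0.07626495 0.01721092] 0.025721689820072377
```

View pics/s9c.png

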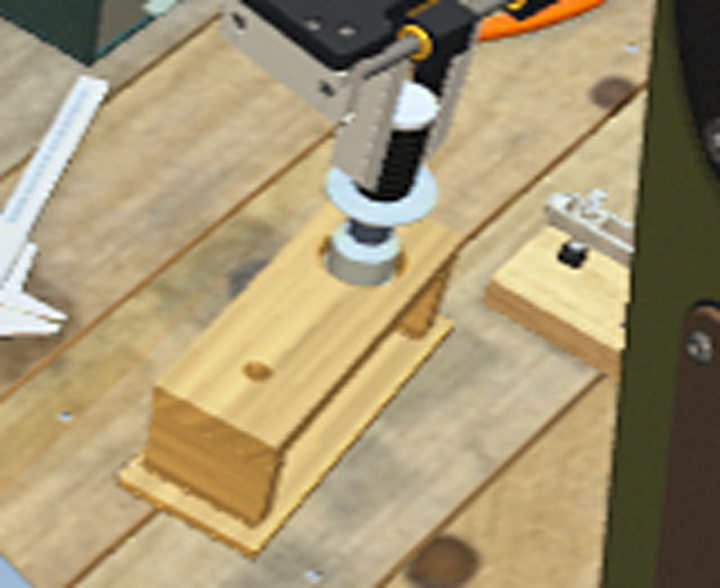

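Call:
step_arm(
  force=15,
  plan=[
    {"slide": [0, -0.002, 0], "spin": 0, "grip": 1},
    {"slide": [0, 0, -0.003], "spin": 0, "grip": 1},
    {"slide": [0, 0, -0.003], "spin": 0, "grip": 1},
    {"slide": [0, 0, -0.003], "spin": 0, "grip": 1},
    {"slide": [0, 0, -0.003], "spin": 0, "grip": 1},
    {"slide": [0, 0, 0], "spin": 0, "grip": 1},
  ],
)

```text
time_s: 12.65
ee_pos: [0.4901, -0.2479, 0.1363]
eef_rot: [-1.57, -0.0, -1.753]
force: [1.6, -0.4, -2.4]
grip_width: 0.0258
```

```bash
python3 - <<'E'
from h import *
o=get_obs();a=cams.camera('scene');cv2.imwrite('pics/s10.png',a)
print(o['time_s'],o['ee_pos'],o['eef_rot'],o['force'],o['moment'],o['grip_width'])
cv2.imwrite('pics/s10c.png',cv2.resize(a[120:260,370:530],None,fx=4.5,fy=4.2,interpolation=cv2.INTER_CUBIC))
E
```

```text
12.65 [ 0.49014994 -0.24785871  0.13630186] [-1.57019457e+00 -4.99220367e-05 -1.75299387e+00] [ 1.56123525 -0.40102341 -2.43355607] [ 0.0905269  -0.51610233 -0.02124596] 0.025817364686400786
```

View pics/s10c.png

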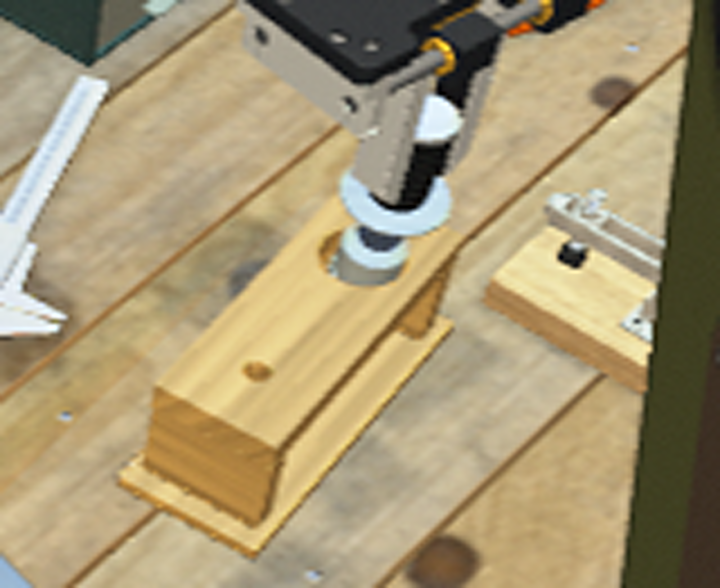

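Call:
step_arm(
  plan=[
    {"slide": [0, -0.0003, -0.003], "spin": 0, "grip": 1},
    {"slide": [0, 0, -0.003], "spin": 0, "grip": 1},
    {"slide": [0, 0, -0.003], "spin": 0, "grip": 1},
    {"slide": [0, 0, -0.003], "spin": 0, "grip": 1},
    {"slide": [0, 0.0003, -0.003], "spin": 0, "grip": 1},
    {"slide": [0, 0.0003, -0.003], "spin": 0, "grip": 1},
    {"slide": [0, 0.0004, -0.003], "spin": 0, "grip": 1},
    {"slide": [0, 0.0005, -0.003], "spin": 0, "grip": 1},
    {"slide": [0, 0.0006, -0.003], "spin": 0, "grip": 1},
    {"slide": [0, 0.0006, -0.003], "spin": 0, "grip": 1},
    {"slide": [0, 0.0006, -0.003], "spin": 0, "grip": 1},
    {"slide": [0, 0, 0], "spin": 0, "grip": 1},
  ],
)

```text
time_s: 13.7
ee_pos: [0.4573, -0.2419, 0.1328]
eef_rot: [-1.571, 0.0, -1.753]
force: [1.6, 0.4, -2.0]
grip_width: 0.0258
```

```bash
python3 - <<'E'
from h import *
o=get_obs();a=cams.camera('scene');cv2.imwrite('pics/s11.png',a)
print(o['time_s'],o['ee_pos'],o['eef_rot'],o['force'],o['moment'],o['grip_width'])
w=cams.camera('wrist');cv2.imwrite('pics/w11.png',w)
cv2.imwrite('pics/s11c.png',cv2.resize(a[120:260,370:530],None,fx=4.5,fy=4.2,interpolation=cv2.INTER_CUBIC))
E
```

```text
13.7 [ 0.45734121 -0.2418503   0.13284208] [-1.57145157e+00  1.27560247e-04 -1.75301124e+00] [ 1.62760089  0.4022782  -2.00776912] [ 0.09427443 -0.35112608 -0.00202703] 0.02581229818412913
```

View pics/s11c.png

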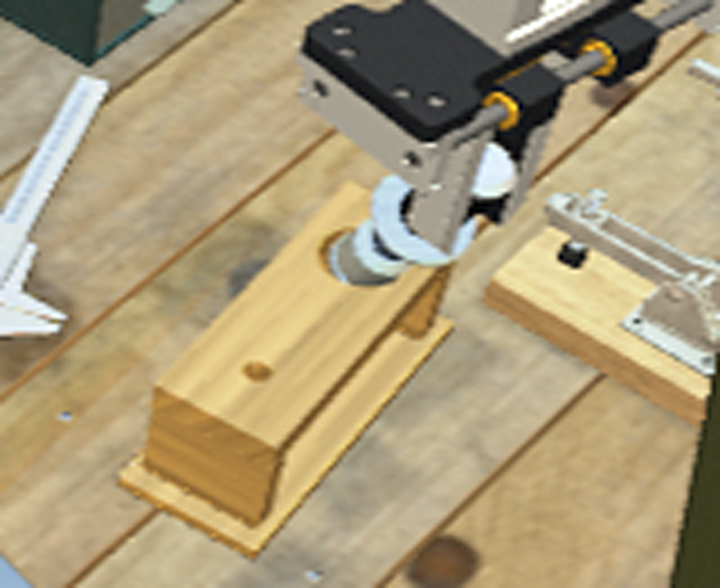

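View pics/w11.png

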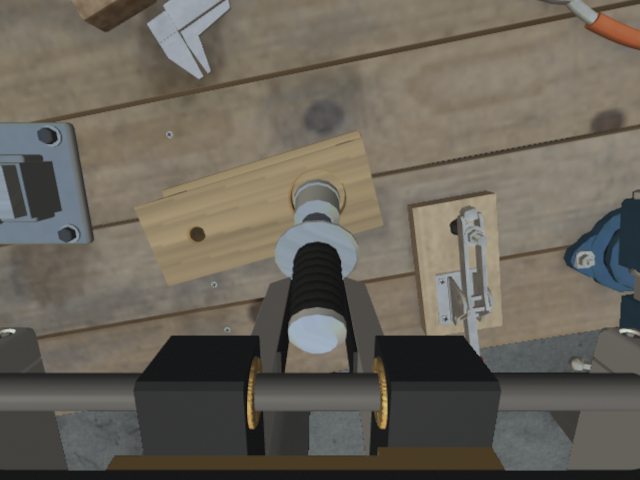

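Call:
step_arm(
  force=55,
  plan=[
    {"slide": [0, 0, 0], "spin": 0, "grip": 1},
    {"slide": [0, -0.003, 0], "spin": 0, "grip": 1},
    {"slide": [0, -0.007, 0], "spin": 0, "grip": 1},
    {"slide": [0, -0.015, 0], "spin": 0, "grip": 1},
    {"slide": [0, -0.015, 0], "spin": 0, "grip": 1},
    {"slide": [0, -0.015, 0], "spin": 0, "grip": 1},
    {"slide": [0, -0.015, 0], "spin": 0, "grip": 1},
    {"slide": [0, -0.01, 0], "spin": 0, "grip": 1},
    {"slide": [0, 0, 0], "spin": 0, "grip": 1},
    {"slide": [0, 0, 0], "spin": 0, "grip": 1},
  ],
)

```text
time_s: 14.63
ee_pos: [0.4579, -0.242, 0.213]
eef_rot: [-1.571, -0.0, -1.753]
force: [-0.0, 0.5, -5.4]
grip_width: 0.0253
```

```bash
python3 - <<'E'
from h import *
o=get_obs();c=cams.calibration('wrist');w=cams.camera('wrist');cv2.imwrite('pics/w12.png',w)
np.savez('w12.npz',**c,ee=o['ee_pos'])
print(o['time_s'],o['ee_pos'],o['eef_rot'],o['force'],o['moment'],o['grip_width'])
s=cams.calibration('scene');a=cams.camera('scene');cv2.imwrite('pics/s12.png',a)
cv2.imwrite('pics/s12c.png',cv2.resize(a[90:230,380:540],None,fx=4.5,fy=4.2,interpolation=cv2.INTER_CUBIC))
cv2.imwrite('pics/w12c.png',cv2.resize(w[170:370,250:390],None,fx=4,fy=3,interpolation=cv2.INTER_CUBIC))
y=o['eef_rot'][2];X=np.array([np.cos(y),np.sin(y),0]);Z=np.array([-X[1],X[0],0])
G=o['ee_pos']+[0,0,.019]
for t in (26,28,30,32,34):
    u=-Z*np.sin(np.radians(t))+np.array([0,0,np.cos(np.radians(t))])
    print(t,[proj(c,G+u*k).round(1) for k in (.0253,-.0292,-.0927)],[proj(s,G+u*k).round(1) for k in (.0253,-.0292,-.0927)])
E
```

```text
14.6333 [ 0.4578966  -0.24195943  0.21302626] [-1.57062744e+00 -1.36947663e-04 -1.75286794e+00] [-0.02260457  0.5421014  -5.36932889] [ 0.019626    0.12603069 -0.03718072] 0.02529135343676632
26 [array([319.8, 353.8]), array([319.1, 266.8]), array([318.7, 202. ])] [array([491.8, 127.6]), array([475.1, 141. ]), array([457.8, 154.9])]
28 [array([319.8, 354.8]), array([319.2, 265.6]), array([318.7, 198.2])] [array([492.1, 128. ]), array([474.8, 140.5]), array([456.9, 153.4])]
30 [array([319.8, 355.8]), array([319.2, 264.3]), array([318.7, 194.4])] [array([492.4, 128.5]), array([474.5, 140. ]), array([456. , 151.9])]
32 [array([319.8, 356.7]), array([319.2, 263.2]), array([318.7, 190.6])] [array([492.7, 128.9]), array([474.2, 139.5]), array([455.1, 150.4])]
34 [array([319.8, 357.5]), array([319.2, 262. ]), array([318.7, 186.9])] [array([492.9, 129.4]), array([474., 139.]), array([454.3, 148.9])]
```

View pics/s12c.png

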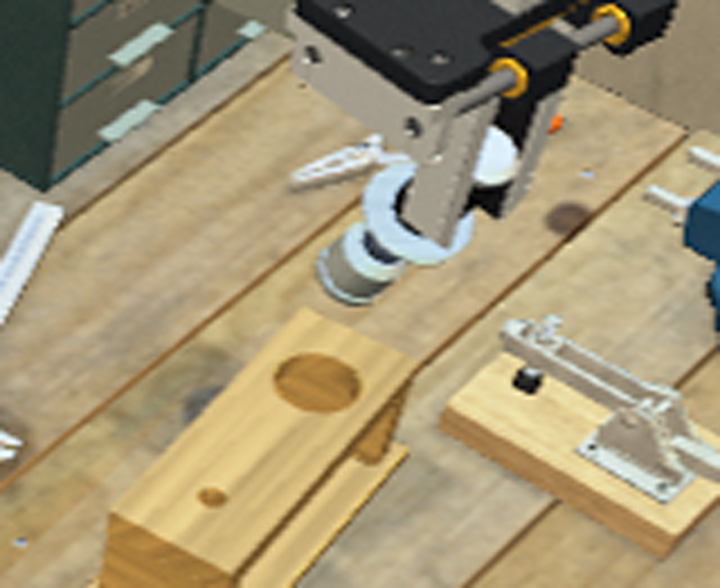

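View pics/w12c.png

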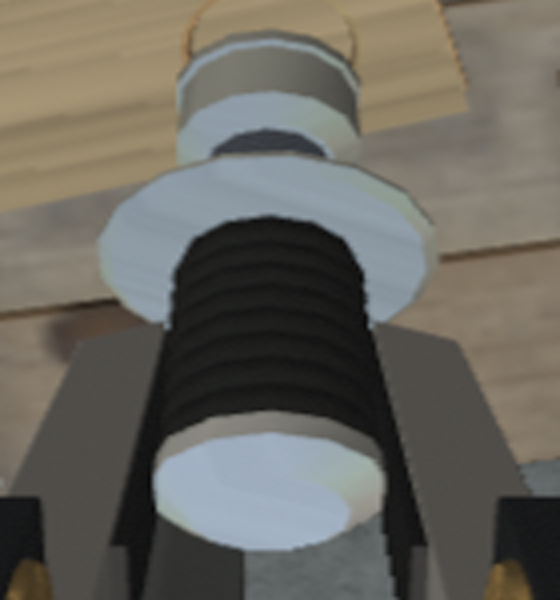

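```bash
python3 - <<'E'
from h import *
d=np.load('w12.npz');c={'K':d['K'],'T':d['T']};ee=d['ee'];s=cams.calibration('scene')
y=-1.7529;X=np.array([np.cos(y),np.sin(y),0]);Z=np.array([-X[1],X[0],0]);up=np.array([0,0,1.])
G=ee+.019*up
def loc(p): q=p-G; return np.array([q@X,q@Z,q[2]]).round(4)
W=lambda u,v:(250+u/4,170+v/3); S=lambda u,v:(380+u/4.5,90+v/4.2)
def dep(u,v,D): # point at given optical depth
    o,r=ray(c,u,v); f=-c['T'][:3,2]; return o+r*D/(r@f)
for n,w,D,sc in (('cap',W(270,491),.159,S(497,155)),('guard',W(267,245),.2,S(417,212)),('mouth',W(267,85),.253,S(340,283))):
    t=tri(ray(c,*w),ray(s,*sc)); print(n,'depth',loc(dep(*w,D)),'tri',loc(t[0]),np.round(t[1],4))
E
```

```text
cap depth [-0.001  -0.0036  0.0184] tri [ 0.0007 -0.0052  0.0188] [0.0024 0.0024]
guard depth [-0.0013  0.0203 -0.0307] tri [-0.0004  0.0195 -0.0301] [0.0014 0.0014]
mouth depth [-0.0013  0.042  -0.0917] tri [-0.0016  0.0425 -0.0906] [0.0004 0.0004]
```

Call:
step_arm(
  force=58,
  plan=[
    {"slide": [-0.01, 0, -0.001], "spin": 0, "grip": 1},
    {"slide": [-0.0192, 0, -0.002], "spin": 0, "grip": 1},
    {"slide": [-0.0192, 0, -0.002], "spin": 0, "grip": 1},
    {"slide": [-0.0192, 0, -0.002], "spin": 0, "grip": 1},
    {"slide": [-0.0192, 0, -0.002], "spin": 0, "grip": 1},
    {"slide": [-0.0192, 0, -0.002], "spin": 0, "grip": 1},
    {"slide": [-0.0192, 0, -0.002], "spin": 0, "grip": 1},
    {"slide": [-0.0192, 0, -0.002], "spin": 0, "grip": 1},
    {"slide": [-0.0192, 0, -0.002], "spin": 0, "grip": 1},
    {"slide": [-0.0192, 0, -0.002], "spin": 0, "grip": 1},
    {"slide": [-0.0192, 0, -0.002], "spin": 0, "grip": 1},
    {"slide": [-0.0192, 0, -0.002], "spin": 0, "grip": 1},
    {"slide": [-0.0192, 0, -0.002], "spin": 0, "grip": 1},
    {"slide": [-0.0192, 0, -0.002], "spin": 0, "grip": 1},
    {"slide": [-0.0192, 0, -0.002], "spin": 0, "grip": 1},
    {"slide": [-0.0192, 0, -0.002], "spin": 0, "grip": 1},
    {"slide": [-0.0192, 0, -0.002], "spin": 0, "grip": 1},
    {"slide": [-0.0192, 0, -0.002], "spin": 0, "grip": 1},
    {"slide": [-0.0124, 0, -0.0008], "spin": 0, "grip": 1},
    {"slide": [0, 0, 0], "spin": 0, "grip": 1},
  ],
)

```text
time_s: 16.4
ee_pos: [0.4855, 0.1097, 0.2125]
eef_rot: [-1.572, 0.0, -1.751]
force: [-0.0, -0.5, -3.6]
grip_width: 0.0254
```

Call:
step_arm(
  plan=[
    {"slide": [0, 0, 0], "spin": 0, "grip": 1},
    {"slide": [0, 0, 0], "spin": 0, "grip": 1},
  ],
)

```text
time_s: 16.57
ee_pos: [0.4857, 0.1071, 0.2128]
eef_rot: [-1.571, -0.0, -1.753]
force: [-0.0, 0.0, -4.5]
grip_width: 0.0251
```

```bash
cat > look.py <<'E'
import sys
from h import *
n=sys.argv[1]
o=get_obs();c=cams.calibration('wrist');w=cams.camera('wrist');cv2.imwrite(f'pics/w{n}.png',w)
np.savez(f'w{n}.npz',**c,ee=o['ee_pos'])
print(o['time_s'],o['ee_pos'],o['eef_rot'],'F',o['force'].round(2),'M',o['moment'].round(2),o['grip_width'])
a=cams.camera('scene');cv2.imwrite(f'pics/s{n}.png',a)
A=cv2.resize(w[140:360,220:420],None,fx=2,fy=2.5,interpolation=cv2.INTER_CUBIC)
B=cv2.resize(a[160:340,250:390],None,fx=2.8,fy=550/180,interpolation=cv2.INTER_CUBIC)
cv2.imwrite(f'pics/v{n}.png',np.hstack([A,B]))
E
python3 look.py 13
```

```text
16.5667 [0.4857238  0.10712066 0.21281387] [-1.57121551e+00 -3.22582352e-04 -1.75295712e+00] F [-0.02  0.04 -4.5 ] M [0.01 0.13 0.03] 0.025083050451951517
```

View pics/v13.png

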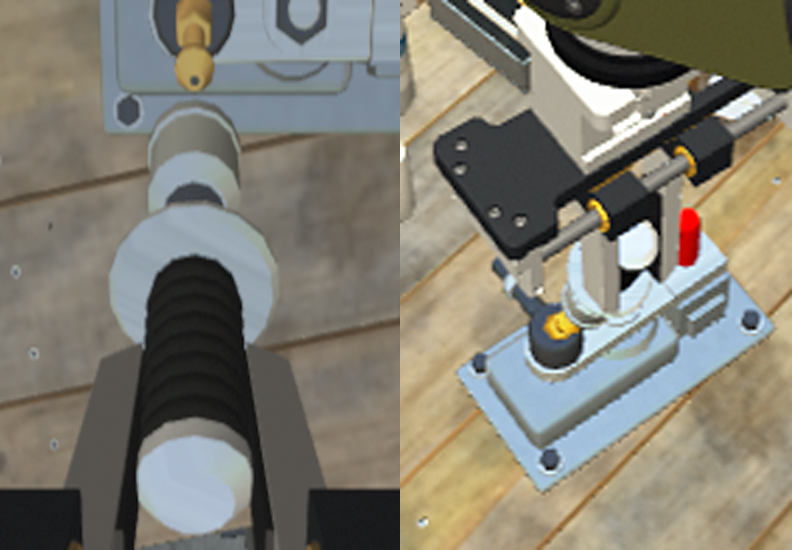

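View pics/w13.png

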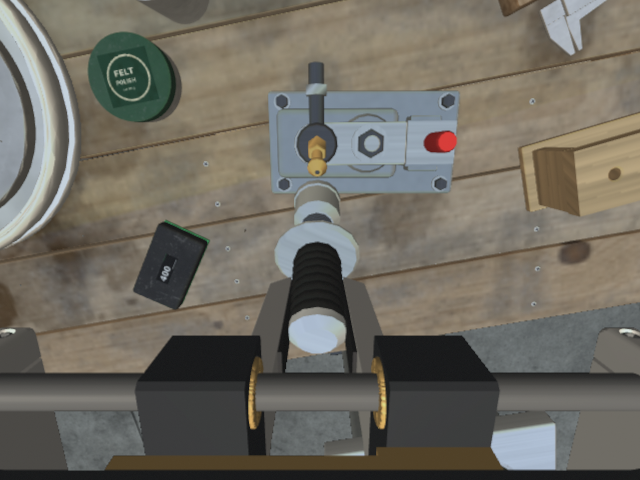

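```bash
python3 - <<'E'
from h import *
d=np.load('w13.npz');c={'K':d['K'],'T':d['T']};ee=d['ee']
y=-1.7529;X=np.array([np.cos(y),np.sin(y),0]);Z=np.array([-X[1],X[0],0]);up=np.array([0,0,1.])
G=ee+.019*up
def loc(p): q=p-G; return np.array([q@X,q@Z,q[2]]).round(4)
a=cv2.imread('pics/w13.png')
cv2.imwrite('pics/w13c.png',cv2.resize(a[130:360,260:375],None,fx=5,fy=2.6,interpolation=cv2.INTER_CUBIC))
cv2.imwrite('pics/w13d.png',cv2.resize(a[140:240,280:355],None,fx=8,fy=6,interpolation=cv2.INTER_CUBIC))
H=np.array([.5474,.0975,.105]);print('H',loc(H),proj(c,H), loc(onz(c,317.5,167.2,.105)))
for L in (.0,): print(proj(c,G+X*-.0013+Z*.042-up*.0917))
E
```

```text
H [-0.0017  0.0624 -0.1268] [316.21317536 166.57254427] [-0.0007  0.0619 -0.1268]
[316.74915993 198.30366337]
```

View pics/w13d.png

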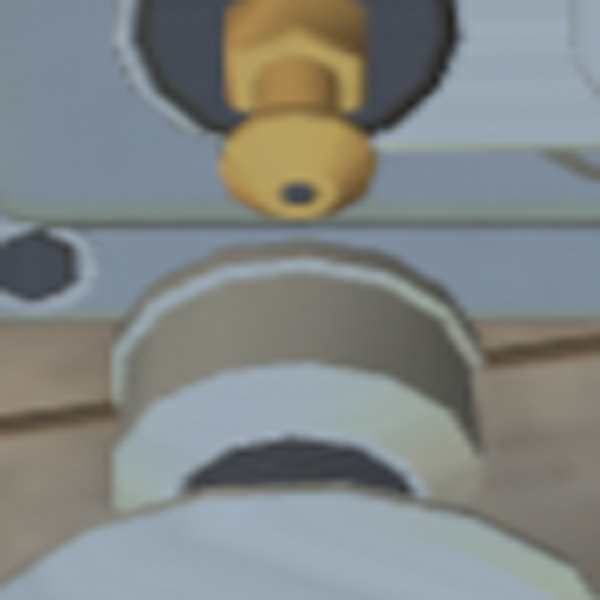

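```bash
cat > fit.py <<'E'
from h import *
from scipy.optimize import least_squares
y=-1.7529;X=np.array([np.cos(y),np.sin(y),0]);Z=np.array([-X[1],X[0],0]);up=np.array([0,0,1.])
def fit(n,rim,guard,cap,gw,mw,pump=0.0,cw=None):
    d=np.load(n+'.npz');c={'K':d['K'],'T':d['T']};G=d['ee']+.019*up
    ph=np.linspace(0,2*np.pi,181)
    def circ(m,t,k,r):
        u=-Z*np.sin(t)+up*np.cos(t);v=Z*np.cos(t)+up*np.sin(t)
        P=[m+u*k+r*(np.cos(a)*X+np.sin(a)*v) for a in ph]
        return np.array([proj(c,p) for p in P])
    def f(q):
        m=G+X*-.0005+Z*q[0]+up*q[1];t=q[2]
        rimc=circ(m,t,0,.016);gc=circ(m,t,.0635-pump,.024);gb=circ(m,t,.058-pump,.024)
        u=-Z*np.sin(t)+up*np.cos(t)
        return [rimc[:,1].min()-rim,min(gc[:,1].min(),gb[:,1].min())-guard,proj(c,m+u*(.118-pump))[1]-cap,(np.ptp(gc[:,0])-gw)*.6,(np.ptp(rimc[:,0])-mw)*.6]
    s=least_squares(f,[.042,-.092,.4],x_scale=[.01,.01,.1])
    q=s.x;print('mouth Z,z',q[:2].round(4),'tilt',np.degrees(q[2]).round(2),'res',np.round(s.fun,2)); print('axis Z at G height',(q[0]+q[1]*np.tan(q[2])).round(4),'G-mouth',(-q[1]/np.cos(q[2])).round(4))
    return q
if __name__=='__main__':
    fit('w13',180.0,220.8,333.6,84.5,46)
E
python3 fit.py
```

```text
mouth Z,z [ 0.0402 -0.0958] tilt 23.97 res [ 0.51 -1.56  0.97 -1.93 -1.33]
axis Z at G height -0.0024 G-mouth 0.1049
```

View pics/w13c.png

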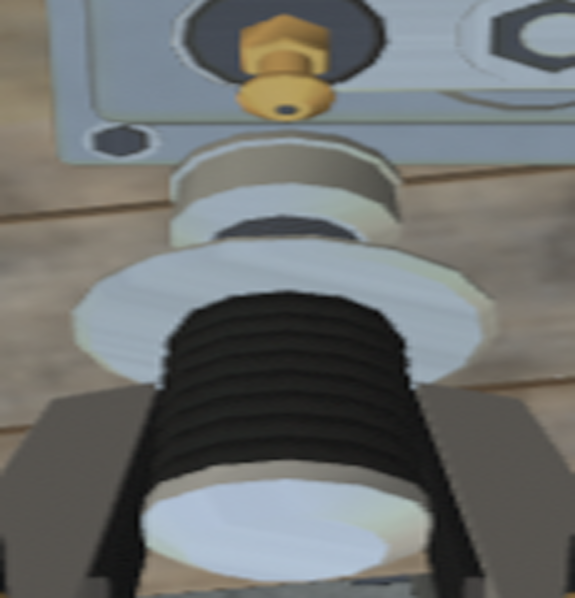

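```bash
python3 - <<'E'
from h import *
a=cv2.imread('pics/s12.png')
cv2.imwrite('pics/s12d.png',cv2.resize(a[115:175,440:505],None,fx=12,fy=10,interpolation=cv2.INTER_CUBIC))
from scipy.optimize import least_squares
y=-1.7529;X=np.array([np.cos(y),np.sin(y),0]);Z=np.array([-X[1],X[0],0]);up=np.array([0,0,1.])
s=cams.calibration('scene');d=np.load('w12.npz');G=d['ee']+.019*up
w=cv2.resize(a[115:175,440:505],None,fx=12,fy=10,interpolation=cv2.INTER_CUBIC)
for (zz,z,t,col) in ((.042,-.0917,22.5,(0,0,255)),(.0402,-.0958,24,(0,255,0))):
    t=np.radians(t);m=G+X*-.0005+Z*zz+up*z;u=-Z*np.sin(t)+up*np.cos(t);v=Z*np.cos(t)+up*np.sin(t)
    for k,r in ((0,.016),(.0635,.024),(.058,.024),(.118,.013)):
        p=np.array([proj(s,m+u*k+r*(np.cos(b)*X+np.sin(b)*v)) for b in np.linspace(0,6.3,60)])
        p=((p-[440,115]+.5)*[12,10]).astype(int);cv2.polylines(w,[p],True,col,1)
cv2.imwrite('pics/s12e.png',w)
E
```

View pics/s12e.png

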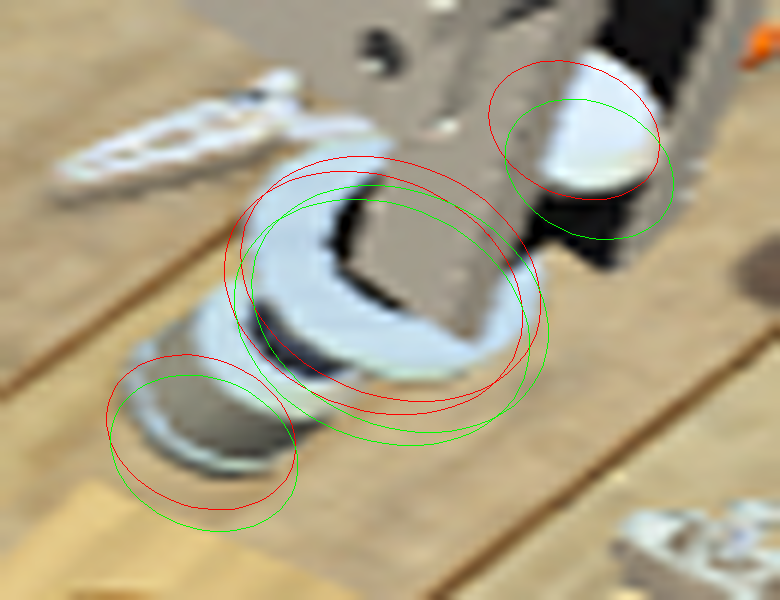

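```bash
python3 - <<'E'
from h import *
from scipy.optimize import least_squares
y=-1.7529;X=np.array([np.cos(y),np.sin(y),0]);Z=np.array([-X[1],X[0],0]);up=np.array([0,0,1.])
s=cams.calibration('scene');d=np.load('w12.npz');c={'K':d['K'],'T':d['T']};G=d['ee']+.019*up
ph=np.linspace(0,2*np.pi,181)
def circ(cam,m,u,v,k,r): return np.array([proj(cam,m+u*k+r*(np.cos(a)*X+np.sin(a)*v)) for a in ph])
def f(q,bias=True):
    m=G+X*q[3]+Z*q[0]+up*q[1];t=q[2];u=-Z*np.sin(t)+up*np.cos(t);v=Z*np.cos(t)+up*np.sin(t)
    R=circ(c,m,u,v,0,.016);Gt=circ(c,m,u,v,.0635,.024);Gb=circ(c,m,u,v,.058,.024)
    w=[R[:,1].min()-180.3,min(Gt[:,1].min(),Gb[:,1].min())-220.6,proj(c,m+u*.118)[1]-333.3,np.ptp(Gt[:,0])-84.5,np.ptp(R[:,0])-45]
    b=q[4:6]
    R=circ(s,m,u,v,0,.016)+b;Gt=circ(s,m,u,v,.0635,.024)+b;Gb=circ(s,m,u,v,.058,.024)+b;C=circ(s,m,u,v,.118,.013)+b
    w+=[R[:,0].min()-450.2,R[:,1].max()-162,min(Gt[:,0].min(),Gb[:,0].min())-459.75,max(Gt[:,1].max(),Gb[:,1].max())-152.5,max(Gt[:,0].max(),Gb[:,0].max())-484.9,C[:,0].max()-494.9,C[:,1].max()-134]
    return np.r_[w,b*(.5 if bias else 100)]
for bi in (True,False):
    r=least_squares(f,[.042,-.092,.4,0,0,0],x_scale=[.01,.01,.1,.01,1,1],args=(bi,),loss='soft_l1')
    q=r.x;print(q.round(4),np.degrees(q[2]),f(q,bi).round(1),'axisZ@G',q[0]+q[1]*np.tan(q[2]),'L',-q[1]/np.cos(q[2]), 'perp',q[0]*.866+q[1]*.5)
# check scene bias using known things: pin grip top, bore rim in rack vs wrist
E
```

```text
[ 0.0406 -0.0916  0.3903  0.0026 -0.6996 -2.3179] 22.36514231650873 [ 0.1 -3.5  0.9 -1.1 -0.5 -0.8  0.9 -0.5  0.8  0.8  0.7 -2.3 -0.3 -1.2] axisZ@G 0.0028522032175561443 L 0.09909035839621037 perp -0.010696035693260622
[ 4.070e-02 -8.970e-02  3.779e-01  1.500e-03 -1.000e-04 -1.000e-04] 21.65293176347266 [-0.  -4.5  0.7 -0.1 -0.2 -0.4  2.6 -0.4  2.2  1.   0.7 -1.4 -0.  -0. ] axisZ@G 0.0051179647543529855 L 0.09646429156299723 perp -0.009572375664496549
```

Call:
step_arm(
  plan=[
    {"slide": [0, 0, 0.0034], "spin": 0, "grip": 1},
    {"slide": [0, 0, 0.0033], "spin": 0, "grip": 1},
    {"slide": [0, 0.00325, 0.0013], "spin": 0, "grip": 1},
    {"slide": [0, 0.00325, 0.0013], "spin": 0, "grip": 1},
    {"slide": [0, 0.00325, 0.0013], "spin": 0, "grip": 1},
    {"slide": [0, 0.00325, 0.0013], "spin": 0, "grip": 1},
    {"slide": [0, 0.00325, 0.0013], "spin": 0, "grip": 1},
    {"slide": [0, 0.00325, 0.0013], "spin": 0, "grip": 1},
    {"slide": [0, 0.00325, 0.0013], "spin": 0, "grip": 1},
    {"slide": [0, 0.0025, 0.001], "spin": 0, "grip": 1},
    {"slide": [0, 0, 0], "spin": 0, "grip": 1},
  ],
)

```text
time_s: 17.58
ee_pos: [0.5024, 0.1045, 0.1871]
eef_rot: [-1.572, -0.0, -1.753]
force: [0.1, 0.3, -5.0]
grip_width: 0.0253
```

```bash
python3 look.py 14; python3 -c "
import cv2
a=cv2.imread('pics/w14.png');cv2.imwrite('pics/w14d.png',cv2.resize(a[140:240,280:355],None,fx=8,fy=6,interpolation=2))
a=cv2.imread('pics/s14.png');cv2.imwrite('pics/s14d.png',cv2.resize(a[220:300,270:370],None,fx=7,fy=7,interpolation=2))"
```

```text
17.5833 [0.50235552 0.10447602 0.18714917] [-1.57163428e+00 -2.68043817e-04 -1.75286494e+00] F [ 0.14  0.33 -5.02] M [ 0.07  0.07 -0.03] 0.025334152277024905
```

View pics/w14d.png

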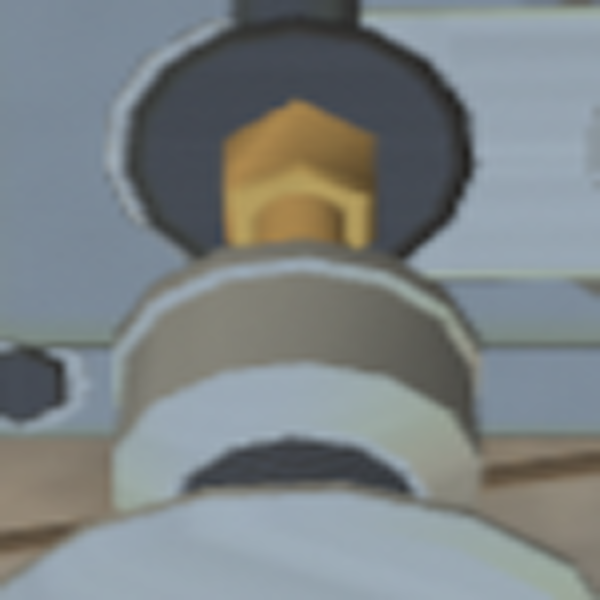

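View pics/s14d.png

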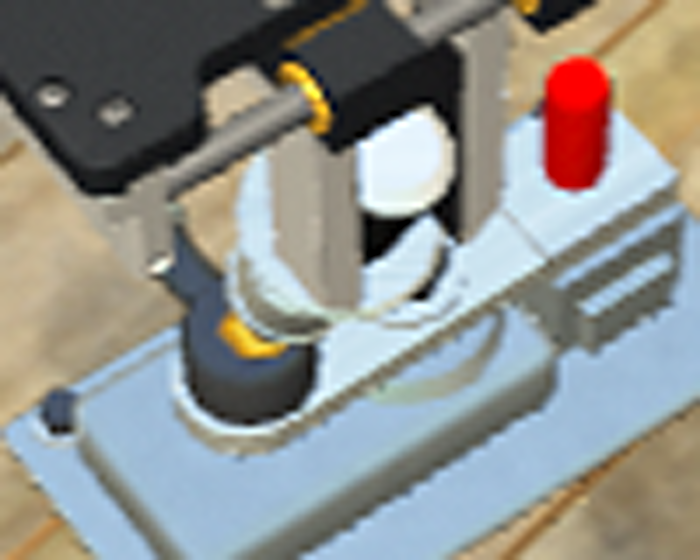

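Call:
step_arm(
  plan=[
    {"slide": [0, 0.00186, 0.00075], "spin": 0, "grip": 1},
    {"slide": [0, 0.00186, 0.00075], "spin": 0, "grip": 1},
    {"slide": [0, 0.00186, 0.00075], "spin": 0, "grip": 1},
    {"slide": [0, 0, 0], "spin": 0, "grip": 1},
  ],
)

```text
time_s: 18.02
ee_pos: [0.5046, 0.1041, 0.1818]
eef_rot: [-1.571, -0.0, -1.753]
force: [-0.3, -0.5, -4.4]
grip_width: 0.0251
```

Call:
step_arm(
  plan=[
    {"slide": [0, 0.00186, 0.00075], "spin": 0, "grip": 1},
    {"slide": [0, 0.00186, 0.00075], "spin": 0, "grip": 1},
    {"slide": [0, 0.00186, 0.00075], "spin": 0, "grip": 1},
    {"slide": [0, 0, 0], "spin": 0, "grip": 1},
  ],
)

```text
time_s: 18.35
ee_pos: [0.5067, 0.1036, 0.1762]
eef_rot: [-1.572, -0.0, -1.753]
force: [-0.3, 0.1, -4.7]
grip_width: 0.0254
```

Call:
step_arm(
  plan=[
    {"slide": [0, 0.00186, 0.00075], "spin": 0, "grip": 1},
    {"slide": [0, 0.00186, 0.00075], "spin": 0, "grip": 1},
    {"slide": [0, 0, 0], "spin": 0, "grip": 1},
  ],
)

```text
time_s: 18.6
ee_pos: [0.5082, 0.1034, 0.1724]
eef_rot: [-1.571, -0.0, -1.753]
force: [0.0, 0.1, -4.4]
grip_width: 0.0251
```

```bash
python3 look.py 15; python3 -c "
import cv2
a=cv2.imread('pics/w15.png');cv2.imwrite('pics/w15d.png',cv2.resize(a[140:240,280:355],None,fx=8,fy=6,interpolation=2))
"
```

```text
18.6 [0.50823255 0.10340917 0.17244918] [-1.57142953e+00 -1.39347981e-04 -1.75284128e+00] F [ 0.02  0.1  -4.41] M [ 0.14  0.16 -0.01] 0.025148883124356234
```

View pics/w15d.png

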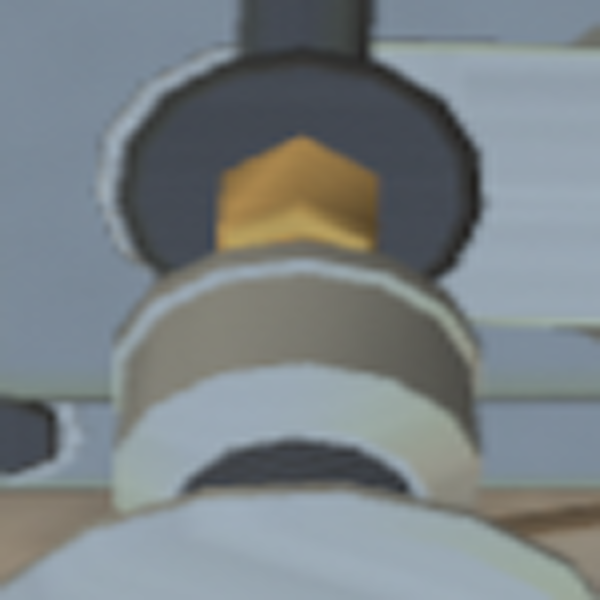

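Call:
step_arm(
  plan=[
    {"slide": [0, 0.00186, 0.00075], "spin": 0, "grip": 1},
    {"slide": [0, 0.00186, 0.00075], "spin": 0, "grip": 1},
    {"slide": [0, 0, 0], "spin": 0, "grip": 1},
  ],
)

```text
time_s: 18.95
ee_pos: [0.5098, 0.1031, 0.169]
eef_rot: [-1.571, -0.0, -1.753]
force: [-1.1, 0.1, -3.4]
grip_width: 0.0253
```

Call:
step_arm(
  plan=[
    {"slide": [0, 0.00093, 0.0004], "spin": 0, "grip": 1},
    {"slide": [0, 0.00093, 0.0004], "spin": 0, "grip": 1},
    {"slide": [0, 0, 0], "spin": 0, "grip": 1},
  ],
)

```text
time_s: 19.2
ee_pos: [0.5106, 0.1031, 0.1673]
eef_rot: [-1.571, 0.0, -1.753]
force: [-3.1, -0.5, -1.9]
grip_width: 0.0251
```

Call:
step_arm(
  plan=[
    {"slide": [0, 0.0005, -0.0012], "spin": 0, "grip": 1},
    {"slide": [0, 0.00093, 0.0004], "spin": 0, "grip": 1},
    {"slide": [0, 0.00093, 0.0004], "spin": 0, "grip": 1},
    {"slide": [0, 0, 0], "spin": 0, "grip": 1},
  ],
)

```text
time_s: 19.53
ee_pos: [0.5102, 0.1031, 0.1646]
eef_rot: [-1.571, 0.0, -1.753]
force: [-0.7, 0.5, -6.1]
grip_width: 0.0252
```

Call:
step_arm(
  plan=[
    {"slide": [0, 0.00186, 0.00075], "spin": 0, "grip": 1},
    {"slide": [0, 0.00186, 0.00075], "spin": 0, "grip": 1},
    {"slide": [0, 0, 0], "spin": 0, "grip": 1},
  ],
)

```text
time_s: 19.78
ee_pos: [0.5115, 0.1026, 0.1602]
eef_rot: [-1.572, -0.001, -1.753]
force: [0.5, -1.0, -11.0]
grip_width: 0.0253
```

```bash
python3 look.py 16; python3 -c "
import cv2
a=cv2.imread('pics/w16.png');cv2.imwrite('pics/w16d.png',cv2.resize(a[150:360,260:380],None,fx=6,fy=2.8,interpolation=2))
"
```

```text
19.7833 [0.51149757 0.10264896 0.16019373] [-1.57192115e+00 -5.63961902e-04 -1.75289941e+00] F [  0.51  -1.02 -11.01] M [-0.04 -0.03 -0.01] 0.02529440852362393
```

View pics/w16d.png

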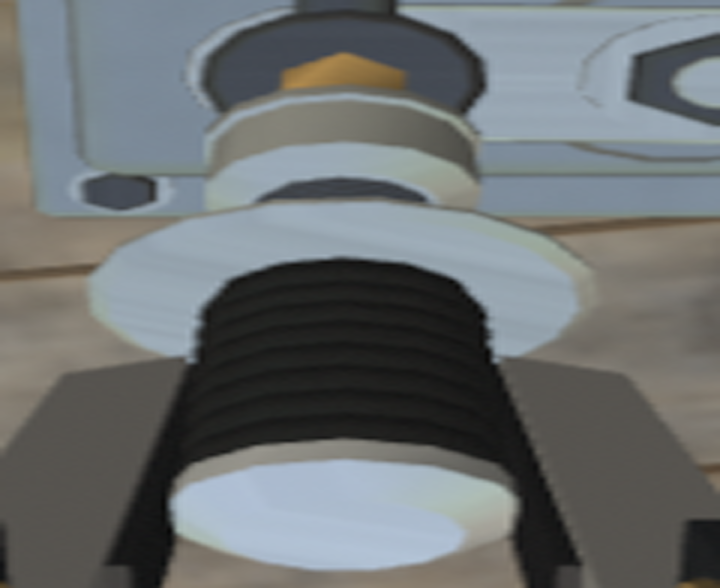

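View pics/v16.png

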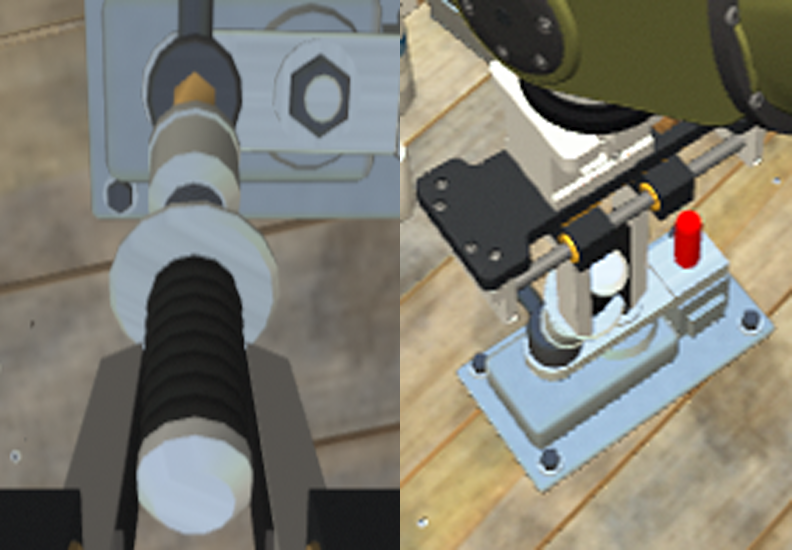

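Call:
step_arm(
  plan=[
    {"slide": [0, 0.00186, 0.0009], "spin": 0, "grip": 1},
    {"slide": [0, 0.00093, 0.0004], "spin": 0, "grip": 1},
    {"slide": [0, 0, 0], "spin": 0, "grip": 1},
  ],
)

```text
time_s: 20.13
ee_pos: [0.513, 0.1025, 0.1583]
eef_rot: [-1.571, -0.0, -1.753]
force: [0.7, -0.0, -8.0]
grip_width: 0.0251
```

Call:
step_arm(
  plan=[
    {"slide": [0, 0.00093, 0.0004], "spin": 0, "grip": 1},
    {"slide": [0, 0.00093, 0.0004], "spin": 0, "grip": 1},
    {"slide": [0, 0, 0], "spin": 0, "grip": 1},
  ],
)

```text
time_s: 20.38
ee_pos: [0.514, 0.1026, 0.1574]
eef_rot: [-1.57, 0.001, -1.753]
force: [-5.3, 1.5, 5.2]
grip_width: 0.0251
```

Call:
step_arm(
  force=30,
  plan=[
    {"slide": [0, 0.0004, -0.0015], "spin": 0, "grip": 1},
    {"slide": [0, 0.0005, -0.0015], "spin": 0, "grip": 1},
    {"slide": [0, 0.0006, -0.0015], "spin": 0, "grip": 1},
    {"slide": [0, 0, 0], "spin": 0, "grip": 1},
  ],
)

```text
time_s: 20.72
ee_pos: [0.5104, 0.1032, 0.1564]
eef_rot: [-1.567, 0.001, -1.753]
force: [0.8, -0.7, 5.4]
grip_width: 0.0252
```

```bash
python3 look.py 17
```

```text
20.7167 [0.51037505 0.10318983 0.15644228] [-1.56679979e+00  7.27032609e-04 -1.75287204e+00] F [ 0.77 -0.65  5.42] M [-0.27 -0.26 -0.04] 0.025238357065159325
```

View pics/v17.png

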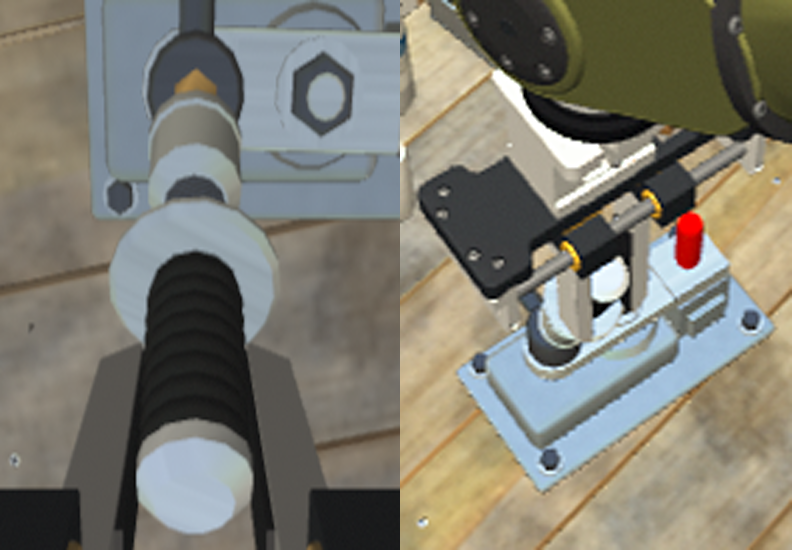

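Call:
step_arm(
  plan=[
    {"slide": [0, 0.0007, -0.0015], "spin": 0, "grip": 1},
    {"slide": [0, 0.0008, -0.0015], "spin": 0, "grip": 1},
    {"slide": [0, 0.0008, -0.0015], "spin": 0, "grip": 1},
    {"slide": [0, 0.0008, -0.0015], "spin": 0, "grip": 1},
    {"slide": [0, 0, 0], "spin": 0, "grip": 1},
  ],
)

```text
time_s: 21.23
ee_pos: [0.5043, 0.1044, 0.1532]
eef_rot: [-1.567, 0.001, -1.753]
force: [-0.6, -0.4, 7.2]
grip_width: 0.0251
```

```bash
python3 look.py 18;  python3 -c "
import cv2
a=cv2.imread('pics/w18.png');cv2.imwrite('pics/w18d.png',cv2.resize(a[150:360,260:380],None,fx=6,fy=2.8,interpolation=2))
"
```

```text
21.2333 [0.50428193 0.10435174 0.15324749] [-1.56740269e+00  7.59821926e-04 -1.75284601e+00] F [-0.59 -0.41  7.16] M [-0.07 -0.01  0.01] 0.02511517590331962
```

View pics/w18d.png

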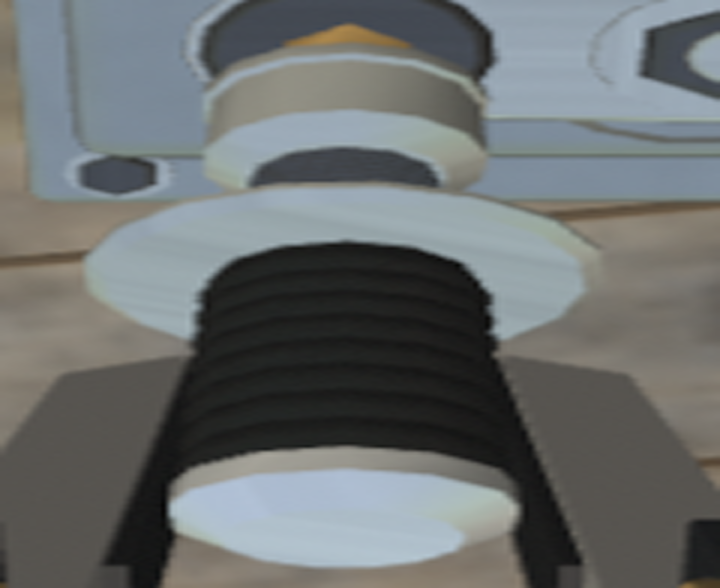

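```bash
python3 - <<'E'
from fit import fit
fit('w16',181.0,221.0,332.8,84.7,45.5)
fit('w18',165.7,215.0,334.6,85.5,46.5)
E
```

```text
mouth Z,z [ 0.0393 -0.0965] tilt 23.27 res [ 0.58 -1.68  1.02 -2.14 -1.11]
axis Z at G height -0.0022 G-mouth 0.105
mouth Z,z [ 0.0517 -0.0903] tilt 30.89 res [ 0.25 -1.09  0.78 -1.77 -0.77]
axis Z at G height -0.0023 G-mouth 0.1053
```

Call:
step_arm(
  force=60,
  plan=[
    {"slide": [0, 0, 0], "spin": 0, "grip": 1},
    {"slide": [0, 0.0009, 0.0005], "spin": 0, "grip": 1},
    {"slide": [0, 0.0009, 0.0005], "spin": 0, "grip": 1},
    {"slide": [0, 0.0009, 0.0005], "spin": 0, "grip": 1},
    {"slide": [0, 0.0009, 0.0005], "spin": 0, "grip": 1},
    {"slide": [0, 0, 0], "spin": 0, "grip": 1},
  ],
)

```text
time_s: 21.83
ee_pos: [0.5066, 0.104, 0.1498]
eef_rot: [-1.567, 0.001, -1.753]
force: [-1.3, -1.3, 8.4]
grip_width: 0.0254
```

Call:
step_arm(
  plan=[
    {"slide": [0, 0.0008, 0.0007], "spin": 0, "grip": 1},
    {"slide": [0, 0.0008, 0.0007], "spin": 0, "grip": 1},
    {"slide": [0, 0.0008, 0.0007], "spin": 0, "grip": 1},
    {"slide": [0, 0.0008, 0.0006], "spin": 0, "grip": 1},
    {"slide": [0, 0, 0], "spin": 0, "grip": 1},
  ],
)

```text
time_s: 22.25
ee_pos: [0.509, 0.1036, 0.1467]
eef_rot: [-1.568, 0.001, -1.753]
force: [-3.3, 0.5, 9.6]
grip_width: 0.025
```

```bash
python3 look.py 19;  python3 -c "
import cv2
a=cv2.imread('pics/w19.png');cv2.imwrite('pics/w19d.png',cv2.resize(a[150:360,260:380],None,fx=6,fy=2.8,interpolation=2))
"
```

```text
22.25 [0.5090335  0.10360937 0.14665238] [-1.56755083e+00  9.89565139e-04 -1.75280265e+00] F [-3.29  0.51  9.61] M [0.02 0.35 0.02] 0.025046404033543773
```

View pics/w19d.png

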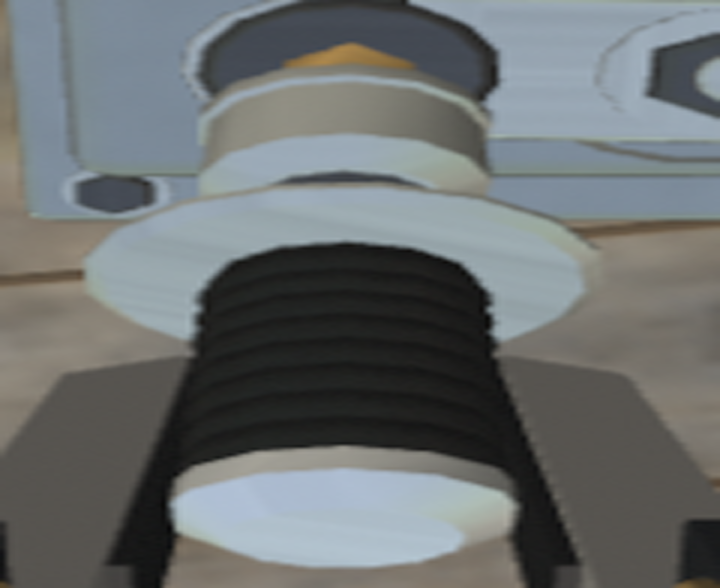

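Call:
step_arm(
  plan=[
    {"slide": [0, 0.0009, 0.0006], "spin": 0, "grip": 1},
    {"slide": [0, 0.0009, 0.0006], "spin": 0, "grip": 1},
    {"slide": [0, 0.0009, 0.0006], "spin": 0, "grip": 1},
    {"slide": [0, 0.0009, 0.0006], "spin": 0, "grip": 1},
    {"slide": [0, 0, 0], "spin": 0, "grip": 1},
  ],
)

```text
time_s: 22.77
ee_pos: [0.5113, 0.1032, 0.1431]
eef_rot: [-1.568, 0.001, -1.753]
force: [-4.8, 0.4, 11.6]
grip_width: 0.0249
```

```bash
python3 look.py 20;  python3 -c "
import cv2
a=cv2.imread('pics/w20.png');cv2.imwrite('pics/w20d.png',cv2.resize(a[150:360,260:380],None,fx=6,fy=2.8,interpolation=2))
"
```

```text
22.7667 [0.51131287 0.10323494 0.14311502] [-1.56774664e+00  1.06601203e-03 -1.75280351e+00] F [-4.85  0.45 11.63] M [0.15 0.59 0.04] 0.024868992013019824
```

View pics/w20d.png

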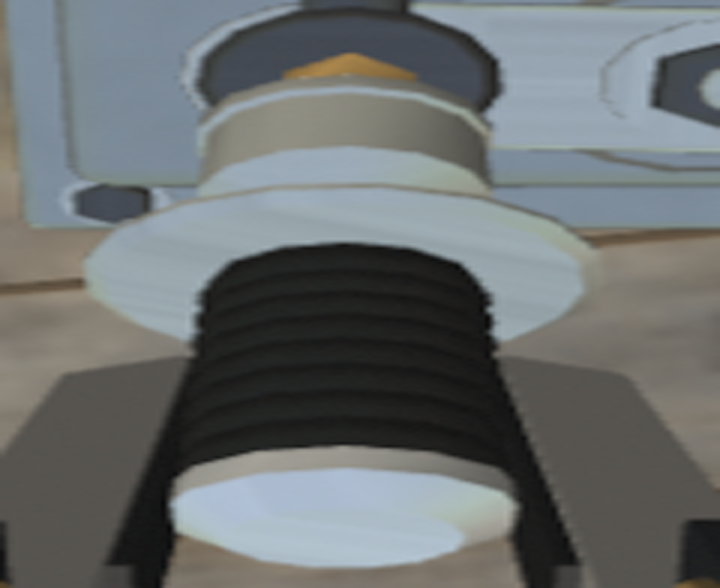

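View pics/v20.png

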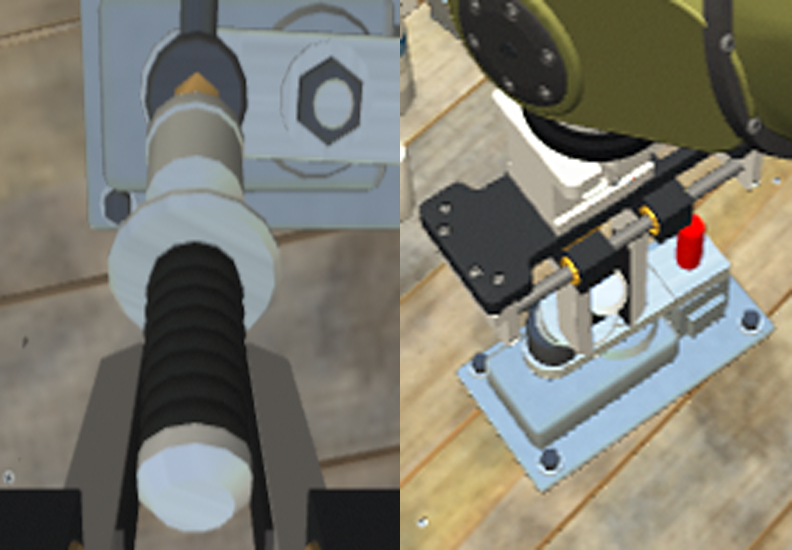

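Call:
step_arm(
  plan=[
    {"slide": [0, 0, 0], "spin": 0, "grip": 1},
    {"slide": [0, 0, 0], "spin": 0, "grip": 1},
    {"slide": [0, 0, 0], "spin": 0, "grip": 1},
    {"slide": [0, 0, 0], "spin": 0, "grip": 1},
    {"slide": [0, 0, 0], "spin": 0, "grip": 1},
    {"slide": [0, 0, 0], "spin": 0, "grip": 1},
    {"slide": [0, 0, 0], "spin": 0, "grip": 1},
    {"slide": [0, 0, 0], "spin": 0, "grip": 1},
    {"slide": [0, 0, 0], "spin": 0, "grip": 1},
    {"slide": [0, 0, 0], "spin": 0, "grip": 1},
    {"slide": [0, 0, 0], "spin": 0, "grip": 1},
    {"slide": [0, 0, 0], "spin": 0, "grip": 1},
    {"slide": [0, 0, 0], "spin": 0, "grip": 1},
    {"slide": [0, 0, 0], "spin": 0, "grip": 1},
    {"slide": [0, 0, 0], "spin": 0, "grip": 1},
    {"slide": [0, 0, 0], "spin": 0, "grip": 1},
    {"slide": [0, 0, 0], "spin": 0, "grip": 1},
    {"slide": [0, 0, 0], "spin": 0, "grip": 1},
    {"slide": [0, 0, 0], "spin": 0, "grip": 1},
    {"slide": [0, 0, 0], "spin": 0, "grip": 1},
  ],
)

```text
time_s: 24.53
ee_pos: [0.5112, 0.1032, 0.1433]
eef_rot: [-1.568, 0.001, -1.753]
force: [-4.7, 1.2, 10.4]
grip_width: 0.0247
```

Call:
step_arm(
  plan=[
    {"slide": [0, 0, 0], "spin": 0, "grip": 1},
    {"slide": [0, 0, 0], "spin": 0, "grip": 1},
    {"slide": [0, 0, 0], "spin": 0, "grip": 1},
    {"slide": [0, 0, 0], "spin": 0, "grip": 1},
    {"slide": [0, 0, 0], "spin": 0, "grip": 1},
    {"slide": [0, 0, 0], "spin": 0, "grip": 1},
    {"slide": [0, 0, 0], "spin": 0, "grip": 1},
    {"slide": [0, 0, 0], "spin": 0, "grip": 1},
    {"slide": [0, 0, 0], "spin": 0, "grip": 1},
    {"slide": [0, 0, 0], "spin": 0, "grip": 1},
    {"slide": [0, 0, 0], "spin": 0, "grip": 1},
    {"slide": [0, 0, 0], "spin": 0, "grip": 1},
    {"slide": [0, 0, 0], "spin": 0, "grip": 1},
    {"slide": [0, 0, 0], "spin": 0, "grip": 1},
    {"slide": [0, 0, 0], "spin": 0, "grip": 1},
    {"slide": [0, 0, 0], "spin": 0, "grip": 1},
    {"slide": [0, 0, 0], "spin": 0, "grip": 1},
    {"slide": [0, 0, 0], "spin": 0, "grip": 1},
    {"slide": [0, 0, 0], "spin": 0, "grip": 1},
    {"slide": [0, 0, 0], "spin": 0, "grip": 1},
  ],
)

```text
time_s: 26.2
ee_pos: [0.5113, 0.1032, 0.1433]
eef_rot: [-1.568, 0.001, -1.753]
force: [-5.0, 2.0, 11.8]
grip_width: 0.0251
```

```bash
python3 look.py 21; python3 - <<'E'
from fit import *
for p in (.010,.0115,.013): fit('w20',176.6,215.5,334.6,85.3,47,p)
d=np.load('w21.npz');c={'K':d['K'],'T':d['T']}
a=cv2.imread('pics/w21.png')
m=((a[...,2]>130)&(a[...,1]<70)&(a[...,0]<70)).astype('u1')
k,l,st,ce=cv2.connectedComponentsWithStats(m)
for i in range(1,k):
    if st[i,4]>60: print(st[i],ce[i],onz(c,*ce[i],.096))
E
```

```text
26.2 [0.51127838 0.10323329 0.1432965 ] [-1.56759581e+00  1.05477201e-03 -1.75271980e+00] F [-5.    2.01 11.77] M [ 0.1   0.65 -0.03] 0.02508560354769563
mouth Z,z [ 0.0448 -0.0821] tilt 29.38 res [ 0.32 -1.03  0.67 -1.6  -0.38]
axis Z at G height -0.0014 G-mouth 0.0942
mouth Z,z [ 0.0451 -0.0811] tilt 30.51 res [ 0.32 -1.09  0.72 -1.79 -0.27]
axis Z at G height -0.0027 G-mouth 0.0941
mouth Z,z [ 0.0454 -0.0801] tilt 31.72 res [ 0.33 -1.14  0.76 -1.98 -0.15]
axis Z at G height -0.0042 G-mouth 0.0942
[469 179  25  24 464] [480.76939655 190.39008621] [ 0.54244788 -0.00829813  0.096     ]
```

View pics/w21.png

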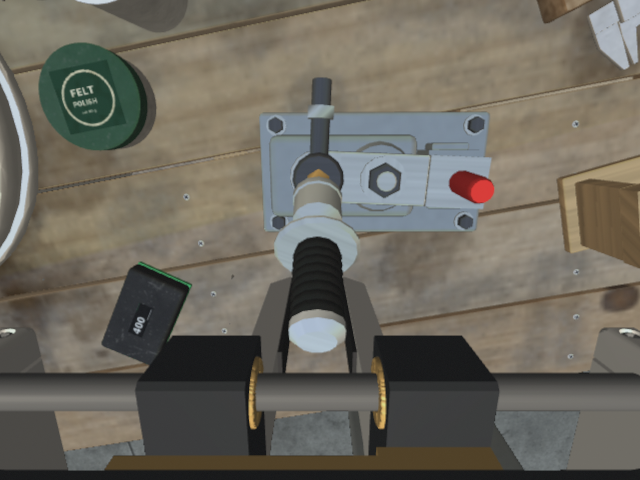

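```bash
python3 -c "
import cv2
a=cv2.imread('pics/s21.png');cv2.imwrite('pics/s21d.png',cv2.resize(a[210:310,280:390],None,fx=6.5,fy=5.5,interpolation=2))"
```

```text
(no output)
```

View pics/s21d.png

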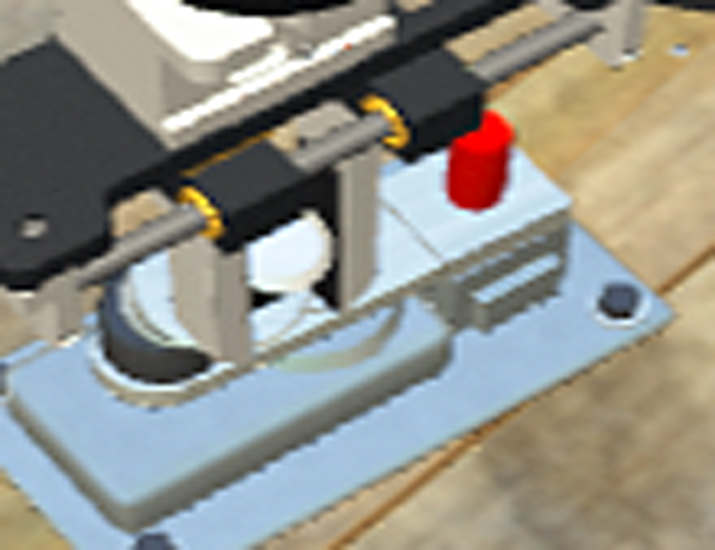

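```bash
python3 - <<'E'
from h import *
a=cv2.imread('pics/w21.png')
cv2.imwrite('pics/w21d.png',cv2.resize(a[140:220,420:500],None,fx=8,fy=7,interpolation=2))
b=cv2.imread('pics/w13.png')
cv2.imwrite('pics/w13e.png',cv2.resize(b[105:185,390:470],None,fx=8,fy=7,interpolation=2))
E
```

```text
(no output)
```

View pics/w21d.png

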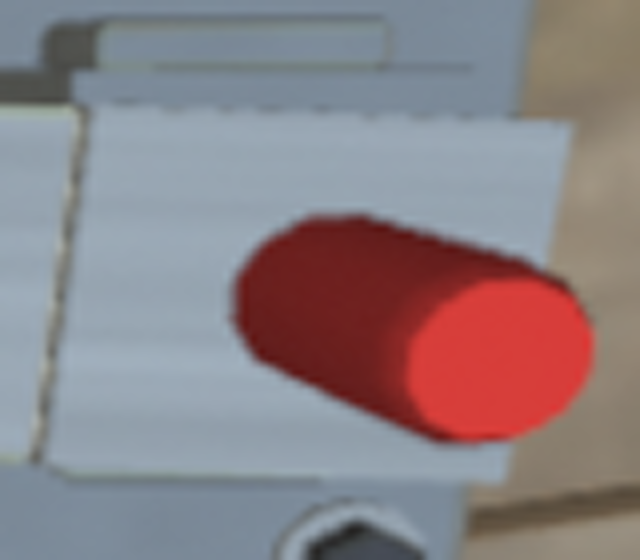

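View pics/w13e.png

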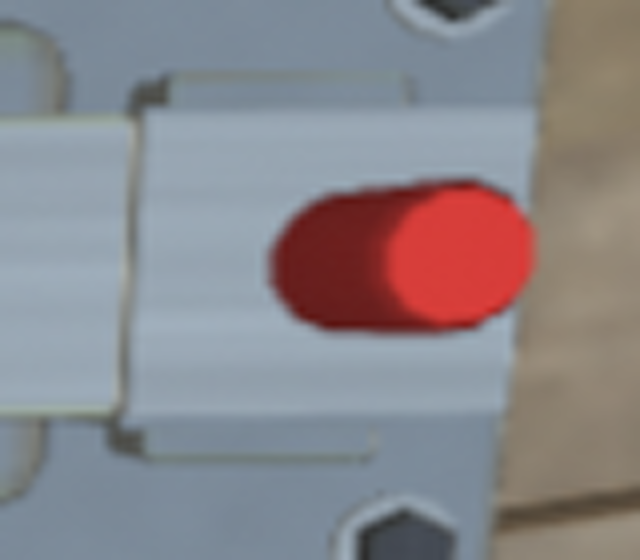

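```bash
python3 - <<'E'
from h import *
y=-1.7529;X=np.array([np.cos(y),np.sin(y),0]);Z=np.array([-X[1],X[0],0])
for n,t,b in (('w13',(447.4,140.9),(432.6,141.9)),('w21',(482,190.9),(459.1,180.9))):
    d=np.load(n+'.npz');c={'K':d['K'],'T':d['T']}
    C=-(np.linalg.inv(c['T'])@np.append([.5464,-.0101,.058],1))[2];print('base r px',.009*352/C)
    T=onz(c,*t,.096);B=onz(c,*b,.058);q=T-B
    H=np.array([.5464,-.0101,.058])
    print(n,T,B,'lean X,Z',q@X/.038,q@Z/.038,'base rel hole',(B-H)@X,(B-H)@Z)
E
```

```text
base r px 9.84783349122388
w13 [ 0.54761686 -0.01048313  0.096     ] [ 0.54725896 -0.0105376   0.058     ] lean X,Z -0.003115355316588636 0.00900299058764672 base rel hole 0.0002748067951358694 0.0009240078851865324
base r px 12.103396719326657
w21 [ 0.54197624 -0.00905623  0.096     ] [ 0.54490378 -0.00933661  0.058     ] lean X,Z 0.006695554804948993 -0.0771027723874412 base rel hole -0.00047980487961338383 -0.0016097292725195398
```

```bash
python3 - <<'E'
from station import get_obs,hand_in
o=get_obs();print(o['time_s'],o['force'],o['grip_width']);print(hand_in())
E
```

```text
26.3 [-5.25359167  0.57486021 12.06469207] 0.025244977014195414
the job is handed in; nothing more can be done
None
```

I put the lock pin fully home in the rocker and pressed the grease gun onto the leaning nipple. I held it there for over 3 s and handed the job in at 26.3 s, still pressing. I could not read the pump joint or the rocker joint directly, so the figures below come from the arm's force and pose readings and the camera images.

**How it went:**
- **Pin:** it went down to the shoulder with almost no resistance, and I felt about 9.5 N when it seated.
- **Tilting the gun:** the tool only points down, so I tilted the gun in the fingers by levering its coupler against the rack bore. This gave only about 22–24° of the 30° needed, and the gun slipped a few millimetres in the grip.
- **Nipple:** the coupler snapped over the head, which I saw as a drawing-in force. I then turned the gun about the head to about 30°, set the grip to 60 N and pressed along the nipple's axis.

**Last checks:**

| Check | Estimate | Limit |
|---|---|---|
| Axial push on the nipple | about 16 N | over 5 N |
| Pump compression, by geometry | 11–12 mm | over 8 mm |
| Pump compression, by force | 13–14 mm | over 8 mm |
| Gun tilt (nipple leans 30°) | 29–32° | within 8° |
| Rocker angle (turned within the pin's play) | about 0.045 rad | 0.08 rad |
| Pin lean | about 0.07–0.08 rad | 0.15 rad |
| Pin shoulder from where the lock hole was first measured | about 2 mm | 4 mm |

- **Disagreements:** the two pump estimates differ by about 2 mm, but both are well over the limit. One gun-axis measurement differed by a few millimetres between the wrist and scene cameras.
- **Side load:** about 4 N of sideways force remained on the coupler.
- **Bystanders:** I did not touch the cork, glue bottle or pad on purpose, and the pictures showed nothing amiss. I did not measure their positions at the end.

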